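Crank the bottle clamp shut on a reagent bottle

TASK

The amber bottle is to be held so that its stuck cap can be opened: fit the loose crank fully home on the square spindle of the bottle clamp, then wind it clockwise by its handle, full circle after full circle, until the sprung pad has the bottle firmly but gently pressed into the V of the fixed jaw. Press and turn with a light hand, move the jaw by the crank only and leave the bottle alone, do not overwind, leave the crank seated on the spindle and let go of it, with everything else left in place.

Things in the scene. Friction and masses are not known exactly. Their poses are not given: they have to be found in the camera images.
- clamp: Grey bottle clamp, fixed, base 110 x 335 x 12 mm. Origin: underside, below the spindle axis; z up; its +y runs from the gear housing (80 x 80 mm round the origin, top 80 mm high) to the fixed rubber V jaw (y 235 to 270 mm, 76 mm high). Spindle turned clockwise from above closes it, 36 mm of jaw travel a turn; it needs a steady 0.25 N m plus 0.0057 N m per N of clamping, and stays where left.
- spindle_top (a point): Centre of the top end of the vertical square spindle, 99 mm above the bench (frame as the clamp's; does not turn with the spindle). Square 12 x 12 mm, chamfered end, standing 16 mm out of a round collar 31 mm across. How far the square is turned at the start is not reported: look or feel for it; every quarter turn is alike. 5 to 10 N of pressing is enough.
- jaw: Aluminium moving jaw, 104 x 12 x 52 mm, 68 mm high, driven along the clamp's +y by the spindle. Origin: at bench level in the middle of its thickness; 54 to 68 mm from the spindle axis at the start, which is 2 to 2.5 turns short of clamping.
- pad: Sprung rubber-faced pad, 60 x 45 mm, on two plungers in front of the moving jaw. Origin: at bench level, 10 mm behind its rubber face; 34 mm from the jaw's origin at rest; the bottle pushes it back towards the jaw, by at most 22 mm, against 2.5 N per mm.
- bottle: Amber glass reagent bottle, 70 mm across, 158 mm high, standing loose on the clamp's base plate between the pad and the V jaw. Origin: centre of its underside. Home in the V its axis is 215 mm from the spindle axis. Firmly held is 10 to 30 N; more than 40 N is too much for it.
- crank: Loose steel crank, 0.2 kg, standing on its hub: 28 x 28 x 31 mm, sides along its x and y, with a square socket in the underside (14 mm wide, 18 mm deep, chamfered). Origin: centre of the hub's underside; z up; x along the arm (18 mm wide, 7 thick, 23 to 30 mm up) to the handle. Balance point 8 mm from the hub's axis. Fully home, the hub rests on the collar, 83 mm above the bench.
- crank_handle (a point): Middle of the crank's upright black handle: 60 mm from the hub's axis, 18 mm thick, 32 to 68 mm above the hub's underside (this point 50 mm above it). It spins freely on its pin, so that it can be held firmly while the crank goes round.
- timer: White square lab timer 62 x 62 x 20 mm, a bystander; origin: centre of the underside.
- dropper: Small brown dropper bottle, 31 mm across, 86 mm high, a bystander; origin: centre of the underside.
- beaker: Small glass beaker, 52 mm across, 60 mm high, a bystander; origin: centre of the underside.
- vial: Sample vial with white cap, 25 mm across, 53 mm high, a bystander; origin: centre of the underside.
- screwdriver: Lying screwdriver, 132 mm long, a bystander; origin: middle of its underside.
- tweezers: Lying steel tweezers, 127 mm long, a bystander; origin: middle of the underside.

How it is judged:
On the way, in this order (a step that is already met when the one before it is completed fails the run):
1. the crank is fully home on the spindle before the jaw has been moved 15 mm (z of crank in the frame of clamp below 0.0865 m and horizontal distance between crank and spindle_top below 0.004 m and angle between crank's own z axis and vertical below 0.08 rad and distance of jaw from where it was at the start of the episode below 0.015 m), for 0.2 s.
2. the jaw is wound on by more than a full turn (40 mm) with the crank on the spindle (distance of jaw from where it was at the start of the episode above 0.04 m and z of crank in the frame of clamp below 0.095 m and horizontal distance between crank and spindle_top below 0.006 m), for 0.1 s.
At the end, for the whole second after the job is handed in: Pad presses the bottle with 8 to 40 N; bottle upright (0.08 rad), home in the V (over 210 mm from the spindle axis); crank at rest, fully home on the spindle (hub under 3.5 mm above the collar, within 4 mm of the axis, tilt under 0.08 rad) (contact force between pad and bottle between 8 and 40 N and angle between each of bottle, crank's own z axis and vertical below 0.08 rad and horizontal distance between bottle and spindle_top above 0.21 m and z of crank in the frame of clamp below 0.0865 m and horizontal distance between crank and spindle_top below 0.004 m and linear speed of crank below 0.02 m/s); the robot touches nothing.
It fails at once if the bottle is squeezed by more than 40 N (contact force between pad and bottle above 40 N).
It fails at once if the robot pushes the jaw or pad (contact force between any of the arm, the fingers and jaw above 3 N).
It fails at once if the robot touches the bottle with more than 3 N (contact force between any of the arm, the fingers and bottle above 3 N).
It fails at once if a bystander is shifted by more than 30 mm (distance of any of timer, dropper, beaker, vial, screwdriver, tweezers from where it was at the start of the episode above 0.03 m).
It fails at once if the crank is forced against the clamp or spindle with more than 120 N (contact forces summed) (contact force between crank and clamp above 120 N).
It also fails if it takes over 72 s, if anything falls off the work surface, if the arm or the gripper's body presses on something with over 40 N, if the wrist force passes 120 N, or if a joint passes its speed limit or range.

ROBOT

A 6-joint arm with a two-finger parallel gripper is mounted at the origin on a cart in front of the work surface, level with it; the furniture and walls round the work are solid. World frame = base frame: x ahead of the robot, y to its left, z up, the work surface at z = 0. Lengths are in m, angles in rad, forces in N, time in s.
With the tool pointing down it reaches from about 0.375 to 0.9 m from the base axis. Payload 3.1 kg.
Tool frame: the origin (TCP) lies on the centre line of the jaws, within the pads' length; the fingertips stand 11 mm ahead of it and the grasp point (between the pads) lies 8 mm behind it (manip.nose_length is the distance from the TCP to the fingertips, in m); z points along the fingers, y is the direction in which the jaws open and shut (so a half turn about z gives the same grasp; the last joint's range is limited). The gripper opens to 85 mm and grips with 20 to 120 N. Pads are 22 mm wide; open, the fingers measure 114 mm over their backs; the gripper's body (76 mm by 85 mm) begins 54 mm behind the grasp point. The pads swing forward as they close: fully open they stand 13 mm farther back than shut.
Start: joints at [0.969, 0.527, 1.433, -0, 1.181, -0.178], TCP at [0.257, 0.57, 0.242] pointing down, gripper open.
Joint ranges: [-3.08, 3.08], [-0.75, 2.2], [0.22, 2.44], [-1.43, 4.57], [0, 2.65], [-2.85, 2.85]. Speed limits (rad/s): [2.79, 2.79, 3.14, 3.14, 3.14, 3.14].

INTERFACE

Orientations are given as a unit quaternion [x, y, z, w].
In Python, from station import readout, imaging, sign_off, manip gives the robot as it stands.
- The arm moves only by the tool move_arm, never from a script. Its argument "targets" is a list of rows, each an object with "gripper": the opening, from 0 (shut) to 1 (fully open); "travel": the shift along the tool's x, y, z in units of 25 mm (1.0 is 25 mm), a list of three; "rot": the turn, a rotation vector about the tool's x, y, z in units of 5 degrees (1.0 is 5 degrees), a list of three. A call has 1 to 20 rows; each row shifts and turns the commanded pose from where the row before left it, along the tool's axes as they then stand; what a row does not reach is not made up. A row lasts 1/12 s, in which the tool goes at most 41.7 mm and 7.16 degrees, less where a joint would pass 70% of its speed; a pose out of reach is approached as far as the arm can. A call is refused whole if a number of a shift passes 1 or a number of a turn 1, either way. A call with a gripper value outside its range is refused whole. The fingers move at their own pace and stop on an object; "grip_force" is the grip in N (left out, the last holds). Time passes only in rows, so rows that do not move let the fingers close. It gives the time, the measured TCP pose, the force and the opening at its end, in the units of the state.
- readout.sense(): the state, without advancing time (a new reading comes with each control period).
- imaging.snapshot(name): name is "scene" or "top" or "wrist"; returns a dict with "img" (400x640x3 uint8, red, green, blue), "fx", "fy", "cx", "cy" (pixels), "cam_to_world" (4x4, takes a point from camera to world coordinates); the wrist camera has in their place "tool_from_camera" (4x4, takes a point from camera to tool coordinates, whose origin is the TCP and whose axes are the flange's). Camera axes: x right, y down, z forward; pixel columns grow to the right and rows downward; lengths in m; the calibration is good to about 2 mm. The wrist camera is an equidistant fisheye: a pixel r from the principal point sees the ray r / f radians off the axis. A picture is of the moment at which its call begins: read the wrist's pose just before it. There is no depth.
- sign_off(): hands the job in, once; it reports no verdict.
The state is a dict: "t": time; "q": joint angles; "qd": joint speeds; "tau": joint torques, N m; "tcp_pos": TCP position; "tool_rot": TCP orientation; "force": force on the tool from outside, world axes, zero at the start; "ft_torque": the same for the moment, N m; "finger_gap": opening from 0.0 (shut) to 1.0 (fully open).
Only numpy, scipy, OpenCV 4.12 (cv2) and the standard library are available. Lean on these libraries where they do the work, as an engineer would, in place of code of your own. Each camera call takes 0.05 s, during which the arm holds its last target.

## Working session

There is one attempt and no reset: what is moved stays moved. The work goes in short steps, Python scripts to look and compute and a tool call to move; the robot and the scene stay as the last step left them, time stands still between calls to the robot, and variables do not carry over. Pictures are saved under pics/ and viewed, and the job is handed in when it is done.

Besides the shell and the picture viewer there is one more tool, called after "Request:" as name(argument=value, ...) on one line, values as JSON. move_arm: Moves the arm, as the interface text tells. Its arguments: {"type":"object","properties":{"targets":{"type":"array"},"grip_force":{"type":"number"}},"required":["targets"]}

```bash
ls; mkdir -p pics; python3 - <<'E'
from station import readout, imaging, manip
import cv2
print(readout.sense()); print([a for a in dir(manip) if not a.startswith('_')])
for n in ["scene","top","wrist"]:
    s=imaging.snapshot(n); cv2.imwrite(f"pics/{n}0.png",s["img"][:,:,::-1])
    print(n,{k:(v.tolist() if hasattr(v,'tolist') else v) for k,v in s.items() if k!="img"})
E
```

```text
pics
{'t': 0.0, 'q': array([ 9.68494857e-01,  5.28482748e-01,  1.43391625e+00, -1.08061659e-05,
        1.18141234e+00, -1.78527762e-01]), 'qd': array([ 0.00050384,  0.00251825, -0.00014054,  0.0007884 , -0.00019866,
       -0.0009762 ]), 'tau': array([ 5.37126175e-05, -4.42346442e+01, -1.78027242e+01, -4.40788244e-04,
        8.35234387e-03, -2.83752840e-06]), 'tcp_pos': array([0.25658804, 0.56912863, 0.24131898]), 'tool_rot': array([ 2.10302789e-01,  9.77635672e-01, -1.02776502e-03, -4.17563169e-04]), 'force': array([-1.01823795, -0.11353445,  1.17237336]), 'ft_torque': array([-0.02567784, -0.00249433, -0.01581346]), 'finger_gap': 1.0015306551097019}
['PlanningError', 'nose_length']
scene {'fx': 461.1716592991417, 'fy': 461.1716592991417, 'cx': 318.56358033441643, 'cy': 194.0394390605843, 'cam_to_world': [[0.672941737407676, -0.3968538029219175, 0.6242247008579124, -0.17540267621816555], [-0.7394446691927418, -0.3828919713717792, 0.5537285611754816, -0.7379417642520804], [0.019261341001473725, -0.8342066874374986, -0.5511154174738542, 0.7496690464822422], [0.0, 0.0, 0.0, 1.0]]}
top {'fx': 406.9493887601995, 'fy': 406.9493887601995, 'cx': 316.9265949568499, 'cy': 205.48325966191314, 'cam_to_world': [[-0.024745906073037338, -0.9807768734559852, 0.19355713530254287, 0.30155156123852755], [-0.9996767092275511, 0.02314597448692185, -0.010523349895569977, -0.0982747413955503], [0.005840989693386169, -0.19375496989484745, -0.981032565453588, 1.2636873773879393], [0.0, 0.0, 0.0, 1.0]]}
wrist {'fx': 309.70691628693146, 'fy': 309.70691628693146, 'cx': 318.23459565758657, 'cy': 197.71263398626107, 'tool_from_camera': [[0.0011396102461212632, -0.9605643757050066, -0.27805535674562487, 0.07011884733098575], [0.9999990825192014, 0.0012982869569446557, -0.00038653813755209565, -0.0006514411511152618], [0.0007322904077552902, -0.27805466113235217, 0.9605649739467551, -0.1323503953938631], [0.0, 0.0, 0.0, 1.0]]}
```

View pics/scene0.png

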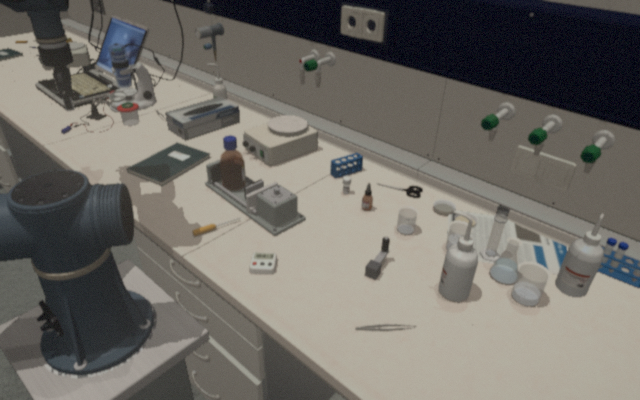

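View pics/top0.png

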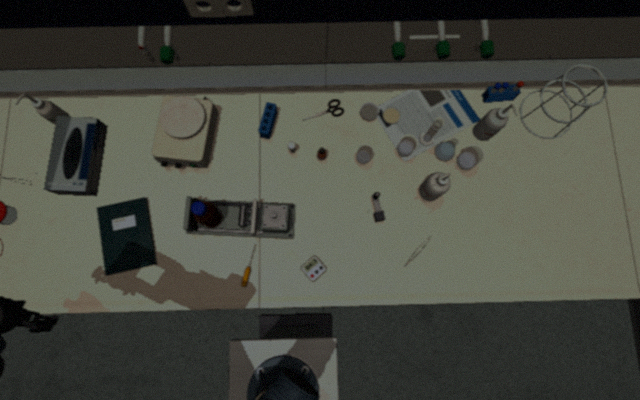

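View pics/wrist0.png

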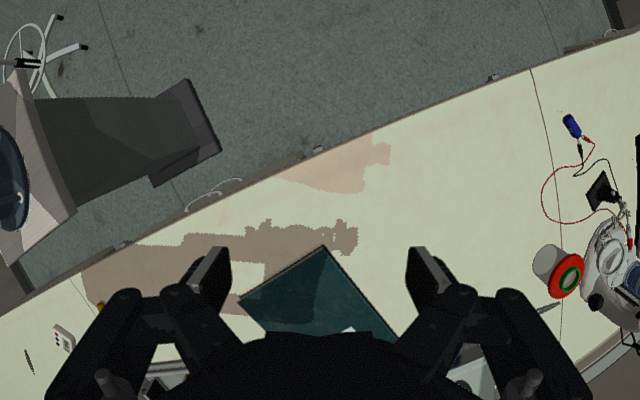

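The scene view shows the clamp at about (255,195), with its housing at (277,205). The crank stands at (378,258) and the amber bottle at (232,170). In the top view the housing is at (276,217) and the crank at (377,207). I'll zoom in on both.

```bash
cat > h.py <<'E'
import numpy as np, cv2
from station import readout, imaging
from scipy.spatial.transform import Rotation as R
def ray(s,u,v):
    T=np.array(s["cam_to_world"]); d=T[:3,:3]@np.array([(u-s["cx"])/s["fx"],(v-s["cy"])/s["fy"],1]); return T[:3,3],d
def atz(s,u,v,z):
    o,d=ray(s,u,v); return o+d*(z-o[2])/d[2]
def proj(s,p):
    T=np.array(s["cam_to_world"]); c=T[:3,:3].T@(np.array(p)-T[:3,3]); return np.array([s["fx"]*c[0]/c[2]+s["cx"],s["fy"]*c[1]/c[2]+s["cy"]])
def wcam(s,st):
    Tt=np.eye(4);Tt[:3,:3]=R.from_quat(st["tool_rot"]).as_matrix();Tt[:3,3]=st["tcp_pos"]
    return Tt@np.array(s["tool_from_camera"])
def wat(s,T,u,v,z):
    dx,dy=u-s["cx"],v-s["cy"]; r=np.hypot(dx,dy); th=r/s["fx"]
    c=np.array([np.sin(th)*dx/max(r,1e-9),np.sin(th)*dy/max(r,1e-9),np.cos(th)]); d=T[:3,:3]@c; o=T[:3,3]
    return o+d*(z-o[2])/d[2]
def wproj(s,T,p):
    c=T[:3,:3].T@(np.array(p)-T[:3,3]); th=np.arctan2(np.hypot(c[0],c[1]),c[2]); k=s["fx"]*th/max(np.hypot(c[0],c[1]),1e-9)
    return np.array([c[0]*k+s["cx"],c[1]*k+s["cy"]])
def crop(img,u0,v0,u1,v1,k,name):
    c=cv2.resize(img[v0:v1,u0:u1],None,fx=k,fy=k,interpolation=cv2.INTER_CUBIC); cv2.imwrite("pics/"+name,c[:,:,::-1])
E
python3 - <<'E'
from h import *
s=imaging.snapshot("top"); crop(s["img"],180,185,310,245,6,"t1.png"); crop(s["img"],350,180,410,230,10,"t2.png")
s=imaging.snapshot("scene"); crop(s["img"],200,130,310,235,5,"s1.png"); crop(s["img"],350,230,410,285,10,"s2.png")
E
```

```text
(no output)
```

View pics/t1.png

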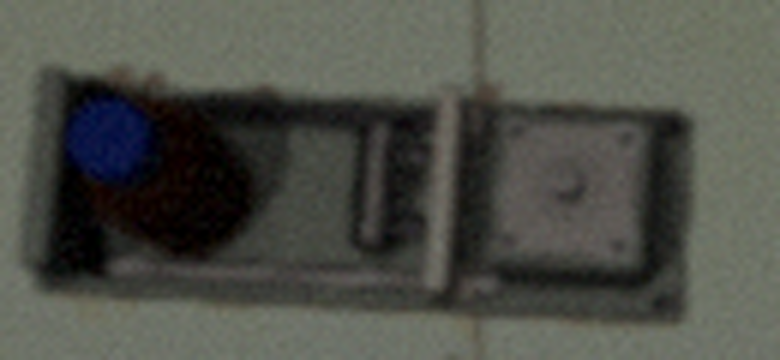

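View pics/t2.png

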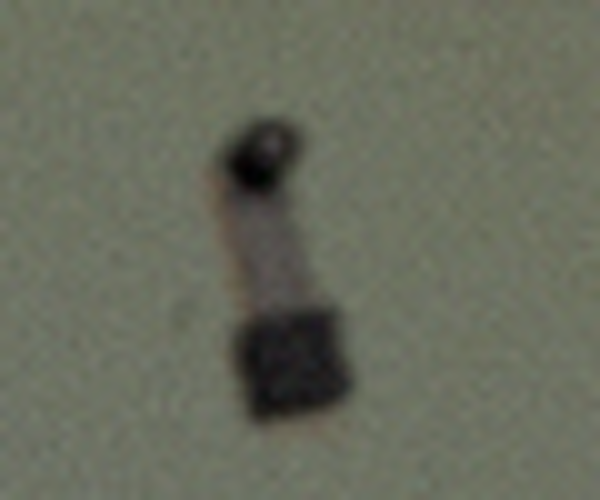

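View pics/s1.png

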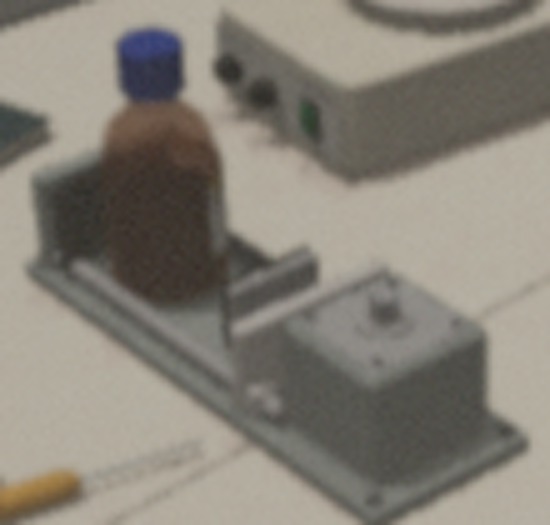

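View pics/s2.png

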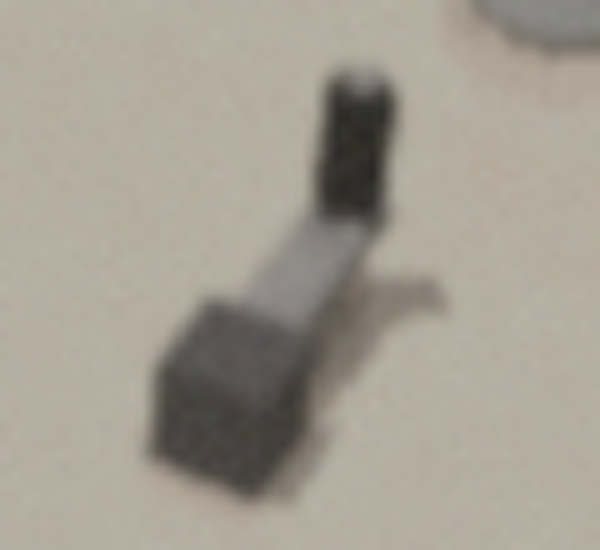

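The zoomed top view puts the spindle top at about (274.7,215.8). The hub is near (379,216), with the arm leading to the handle at (376,195). Next I compute rough positions from these pixels.

```bash
python3 - <<'E'
from h import *
t=imaging.snapshot("top"); s=imaging.snapshot("scene")
print("spindle top",atz(t,274.7,215.8,.099), "scene",atz(s,200+383/5,130+300/5,.097))
print("hub top",atz(t,379.2,214.5,.031),"handle top",atz(t,376.8,194.2,.068))
print("scene hub top c",atz(s,350+23.5,230+34.5,.031),"handle top",atz(s,350+36,230+8.3,.068))
# clamp base edges corners top view (z=.012)
for u,v in [(43,283),(683,318),(690,118),(50,70)]:
    print(atz(t,180+u/6,185+v/6,.012))
# jaw top edge top view z=.068
for u,v in [(450,95),(437,290)]:
    print("jaw",atz(t,180+u/6,185+v/6,.068))
print("cap",atz(t,180+112/6,185+140/6,.170))
E
```

```text
spindle top [0.5037361  0.01245477 0.099     ] scene [0.50227715 0.00900464 0.097     ]
hub top [ 0.51196743 -0.30236279  0.031     ] handle top [ 0.56785763 -0.2923774   0.068     ]
scene hub top c [ 0.50870593 -0.30527688  0.031     ] handle top [ 0.56721148 -0.29440317  0.068     ]
[0.47396508 0.29115081 0.012     ]
[ 0.44795227 -0.03793457  0.012     ]
[ 0.55273987 -0.04303333  0.012     ]
[0.58627906 0.2916352  0.012     ]
jaw [0.55605203 0.0742189  0.068     ]
jaw [0.45813983 0.080147   0.068     ]
cap [0.51702389 0.21307175 0.17      ]
```

```bash
cat >> h.py <<'E'
def plan(p,yaw,st=None,n=None,start=None):
    """target TCP p, tool x yaw deg, tool pointing down -> constant twist row"""
    if start is None:
        st=st or readout.sense(); A=np.eye(4);A[:3,:3]=R.from_quat(st["tool_rot"]).as_matrix();A[:3,3]=st["tcp_pos"]
    else: A=start
    B=pose(p,yaw)
    from scipy.linalg import logm,expm
    X=np.linalg.inv(A)@B; w=R.from_matrix(X[:3,:3]).as_rotvec()
    L=np.real(logm(X)); v=L[:3,3]
    m=max(np.abs(v).max()/.025,np.abs(w).max()/np.radians(5),np.linalg.norm(v)/.0417)
    n=n or int(np.ceil(m))
    print("n",n,"travel",np.round(v/n/.025,3),"rot",np.round(w/n/np.radians(5),3))
    mid=[(A@expm(L*f))[:3,3] for f in (.25,.5,.75)]
    print("via",np.round(mid,3).tolist())
    return B
def pose(p,yaw):
    B=np.eye(4); c,s=np.cos(np.radians(yaw)),np.sin(np.radians(yaw))
    B[:3,:3]=np.array([[c,s,0],[s,-c,0],[0,0,-1]]);B[:3,3]=p; return B
def yawof(st):
    M=R.from_quat(st["tool_rot"]).as_matrix(); return np.degrees(np.arctan2(M[1,0],M[0,0]))
E
python3 -c "
from h import *
plan([.503,.011,.19],90,n=26)"
```

```text
n 26 travel [-0.98  -0.157  0.08 ] rot [-0.     0.     0.506]
via [[0.377, 0.463, 0.229], [0.462, 0.327, 0.216], [0.505, 0.172, 0.203]]
```

Request:
move_arm(targets=[{"gripper": 1, "travel": [-0.98, -0.157, 0.03], "rot": [0, 0, 0.506]}, {"gripper": 1, "travel": [-0.98, -0.157, 0.03], "rot": [0, 0, 0.506]}, {"gripper": 1, "travel": [-0.98, -0.157, 0.03], "rot": [0, 0, 0.506]}, {"gripper": 1, "travel": [-0.98, -0.157, 0.03], "rot": [0, 0, 0.506]}, {"gripper": 1, "travel": [-0.98, -0.157, 0.03], "rot": [0, 0, 0.506]}, {"gripper": 1, "travel": [-0.98, -0.157, 0.03], "rot": [0, 0, 0.506]}, {"gripper": 1, "travel": [-0.98, -0.157, 0.03], "rot": [0, 0, 0.506]}, {"gripper": 1, "travel": [-0.98, -0.157, 0.03], "rot": [0, 0, 0.506]}, {"gripper": 1, "travel": [-0.98, -0.157, 0.03], "rot": [0, 0, 0.506]}, {"gripper": 1, "travel": [-0.98, -0.157, 0.03], "rot": [0, 0, 0.506]}, {"gripper": 1, "travel": [-0.98, -0.157, 0.03], "rot": [0, 0, 0.506]}, {"gripper": 1, "travel": [-0.98, -0.157, 0.03], "rot": [0, 0, 0.506]}, {"gripper": 1, "travel": [-0.98, -0.157, 0.03], "rot": [0, 0, 0.506]}])

```text
t: 1.43
tcp_pos: [0.4683, 0.3302, 0.2326]
tool_rot: [0.479, 0.878, 0.0, 0.0]
force: [-0.5, 0.5, 0.5]
finger_gap: 1.001
```

Request:
move_arm(targets=[{"gripper": 1, "travel": [-0.98, -0.157, 0.03], "rot": [0, 0, 0.506]}, {"gripper": 1, "travel": [-0.98, -0.157, 0.03], "rot": [0, 0, 0.506]}, {"gripper": 1, "travel": [-0.98, -0.157, 0.03], "rot": [0, 0, 0.506]}, {"gripper": 1, "travel": [-0.98, -0.157, 0.03], "rot": [0, 0, 0.506]}, {"gripper": 1, "travel": [-0.98, -0.157, 0.03], "rot": [0, 0, 0.506]}, {"gripper": 1, "travel": [-0.98, -0.157, 0.03], "rot": [0, 0, 0.506]}, {"gripper": 1, "travel": [-0.98, -0.157, 0.03], "rot": [0, 0, 0.506]}, {"gripper": 1, "travel": [-0.98, -0.157, 0.03], "rot": [0, 0, 0.506]}, {"gripper": 1, "travel": [-0.98, -0.157, 0.03], "rot": [0, 0, 0.506]}, {"gripper": 1, "travel": [-0.98, -0.157, 0.03], "rot": [0, 0, 0.506]}, {"gripper": 1, "travel": [-0.98, -0.157, 0.03], "rot": [0, 0, 0.506]}, {"gripper": 1, "travel": [-0.98, -0.157, 0.03], "rot": [0, 0, 0.506]}, {"gripper": 1, "travel": [-0.98, -0.157, 0.03], "rot": [0, 0, 0.506]}, {"gripper": 1, "travel": [0, 0, 0], "rot": [0, 0, 0]}, {"gripper": 1, "travel": [0, 0, 0], "rot": [0, 0, 0]}])

```text
t: 2.68
tcp_pos: [0.5149, 0.0155, 0.2229]
tool_rot: [0.708, 0.706, 0.0, -0.0]
force: [-0.9, 1.0, -0.3]
finger_gap: 0.996
```

```bash
python3 - <<'E'
from h import *
st=readout.sense(); s=imaging.snapshot("wrist"); T=wcam(s,st)
print(st["t"],st["tcp_pos"],yawof(st),st["tool_rot"],np.abs(st["qd"]).max())
np.savez("w1.npz",img=s["img"],T=T)
cv2.imwrite("pics/w1.png",s["img"][:,:,::-1])
c=wproj(s,T,[.503,.011,.099]); print(c)
u,v=int(c[0]),int(c[1]); crop(s["img"],u-40,v-35,u+40,v+35,8,"w1c.png"); print(u-40,v-35)
E
```

```text
2.6833 [0.51487383 0.0154881  0.22287418] 89.80205054612831 [ 7.08327203e-01  7.05884234e-01  1.27657159e-04 -6.63442754e-05] 0.03843636516121922
[304.25245047 197.71680379]
264 162
```

View pics/w1.png

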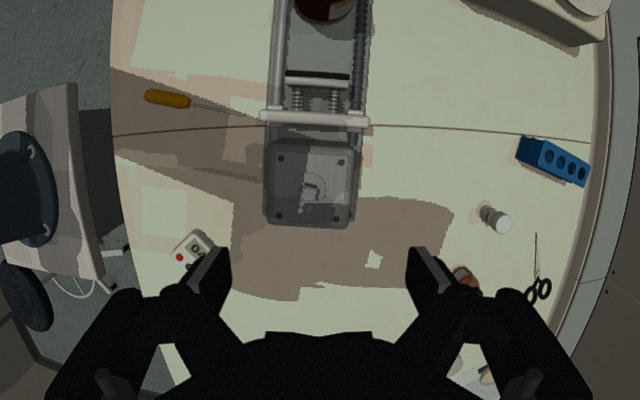

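View pics/w1c.png

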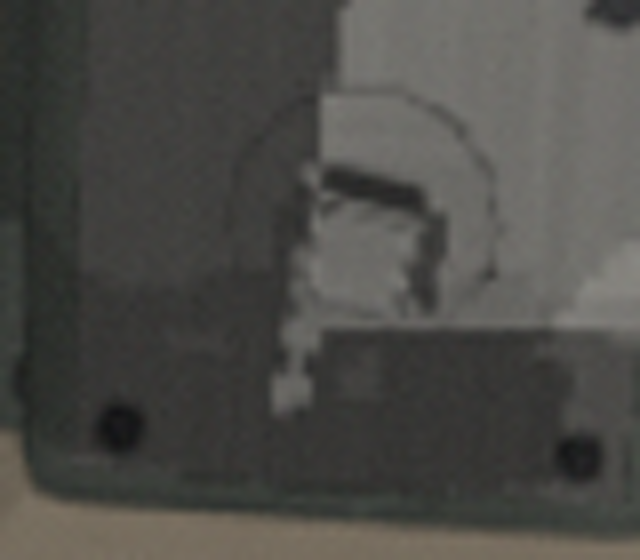

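In the wrist view the housing is at (312,185) and the collar ring's centre at about (309.5,189). The spindle square's top is near (309,193), its edges turned roughly 12° in the image. I'll overlay a model to check.

```bash
cat > ov.py <<'E'
from h import *
import sys
def overlay(npz,name,c,yaws,k=8,hw=40,hh=35,extra=()):
    z=np.load(npz); img=z["img"];T=z["T"]; s={"fx":309.70691628693146,"cx":318.23459565758657,"cy":197.71263398626107}
    p=wproj(s,T,[c[0],c[1],.09]); u0,v0=int(p[0])-hw,int(p[1])-hh
    outs=[]
    for yaw in yaws:
        im=cv2.resize(img[v0:v0+2*hh,u0:u0+2*hw],None,fx=k,fy=k,interpolation=cv2.INTER_CUBIC)
        im=cv2.convertScaleAbs(im,alpha=1.6)
        f=lambda P:(((wproj(s,T,P)-[u0,v0]+.5)*k-.5)*8).astype(int)
        a=np.radians(yaw); 
        for zz,col in((.099,(255,0,0)),(.083,(0,255,0))):
            h=.006 if zz==.083 else .005
            pts=[f([c[0]+np.cos(a)*x-np.sin(a)*y,c[1]+np.sin(a)*x+np.cos(a)*y,zz]) for x,y in((h,h),(-h,h),(-h,-h),(h,-h))]
            cv2.polylines(im,[np.array(pts)],True,col,1,cv2.LINE_AA,3)
        pts=[f([c[0]+.0155*np.cos(b),c[1]+.0155*np.sin(b),.083]) for b in np.linspace(0,6.28,60)]
        cv2.polylines(im,[np.array(pts)],True,(0,255,255),1,cv2.LINE_AA,3)
        outs.append(im)
    cv2.imwrite("pics/"+name,np.hstack(outs)[:,:,::-1])
E
python3 - <<'E'
from ov import *
s=imaging.snapshot("wrist"); z=np.load("w1.npz"); T=z["T"]
print("collar c",wat(s,T,264+365/8,162+215/8,.083),"top c",wat(s,T,264+362/8,162+250/8,.099))
c=wat(s,T,264+365/8,162+215/8,.083)
overlay("w1.npz","o1.png",c,[10],k=10,hw=28,hh=26)
overlay("w1.npz","o1b.png",c,[-12],k=10,hw=28,hh=26)
E
```

```text
collar c [0.50723724 0.01471188 0.083     ] top c [0.50735231 0.01498165 0.099     ]
```

View pics/o1.png

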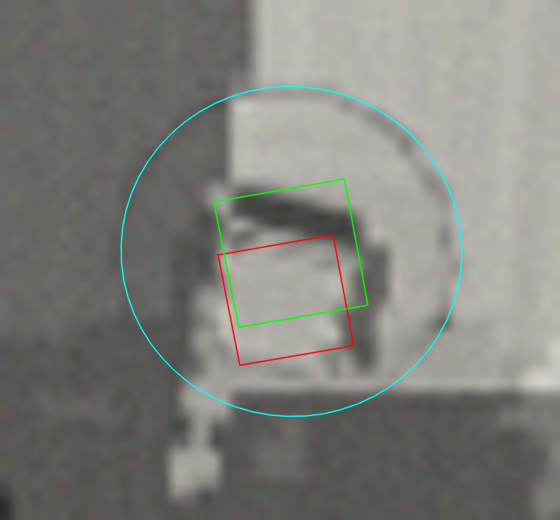

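View pics/o1b.png

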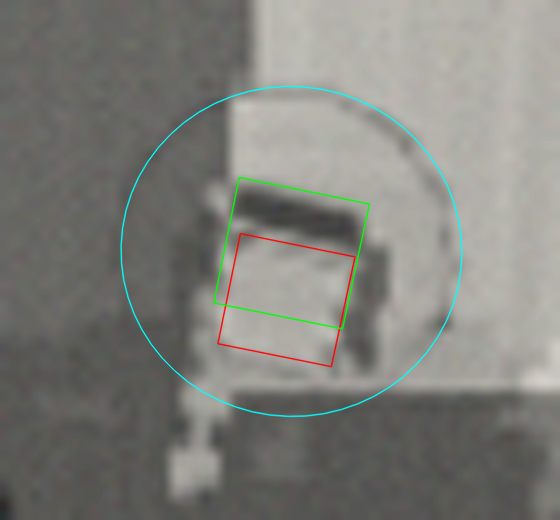

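Spindle yaw of about −12° (mod 90) fits the image well. I'll take one settled picture, then plan the hover over the crank.

```bash
python3 - <<'E'
from ov import *
st=readout.sense(); s=imaging.snapshot("wrist"); T=wcam(s,st)
print(st["t"],st["tcp_pos"],yawof(st),np.abs(st["qd"]).max())
np.savez("w2.npz",img=s["img"],T=T)
overlay("w2.npz","o2.png",[.5055,.0145],[-12],k=10,hw=28,hh=26)
crop(s["img"],255,60,385,240,4,"w2c.png")
plan([.512,-.304,.16],191)
E
```

```text
2.7833 [0.51485435 0.01691376 0.2228847 ] 89.95079140609383 0.01792710869965544
n 21 travel [-0.44  -0.543  0.12 ] rot [ 0.    -0.    -0.962]
via [[0.458, -0.054, 0.207], [0.438, -0.143, 0.191], [0.457, -0.232, 0.176]]
```

View pics/o2.png

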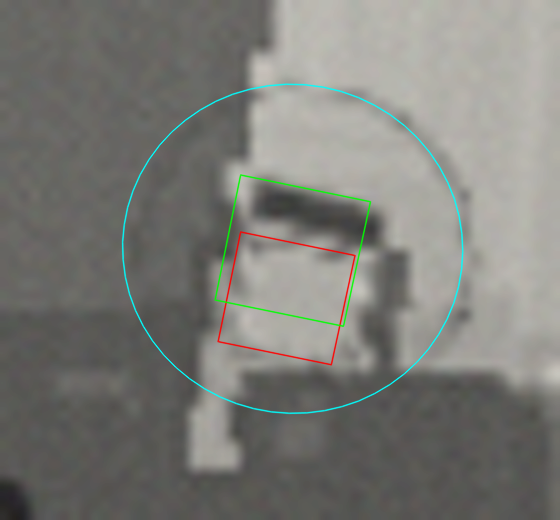

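View pics/w2c.png

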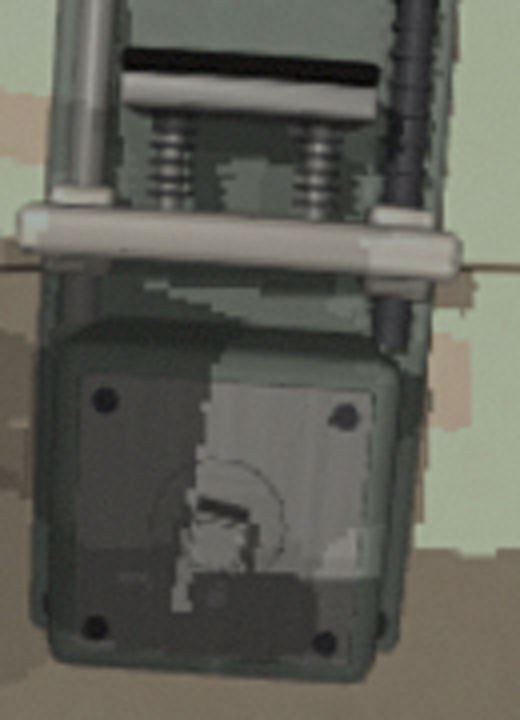

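Request:
move_arm(targets=[{"gripper": 1, "travel": [-0.44, -0.543, 0.12], "rot": [0, 0, -0.962]}, {"gripper": 1, "travel": [-0.44, -0.543, 0.12], "rot": [0, 0, -0.962]}, {"gripper": 1, "travel": [-0.44, -0.543, 0.12], "rot": [0, 0, -0.962]}, {"gripper": 1, "travel": [-0.44, -0.543, 0.12], "rot": [0, 0, -0.962]}, {"gripper": 1, "travel": [-0.44, -0.543, 0.12], "rot": [0, 0, -0.962]}, {"gripper": 1, "travel": [-0.44, -0.543, 0.12], "rot": [0, 0, -0.962]}, {"gripper": 1, "travel": [-0.44, -0.543, 0.12], "rot": [0, 0, -0.962]}, {"gripper": 1, "travel": [-0.44, -0.543, 0.12], "rot": [0, 0, -0.962]}, {"gripper": 1, "travel": [-0.44, -0.543, 0.12], "rot": [0, 0, -0.962]}, {"gripper": 1, "travel": [-0.44, -0.543, 0.12], "rot": [0, 0, -0.962]}, {"gripper": 1, "travel": [-0.44, -0.543, 0.12], "rot": [0, 0, -0.962]}, {"gripper": 1, "travel": [-0.44, -0.543, 0.12], "rot": [0, 0, -0.962]}, {"gripper": 1, "travel": [-0.44, -0.543, 0.12], "rot": [0, 0, -0.962]}, {"gripper": 1, "travel": [-0.44, -0.543, 0.12], "rot": [0, 0, -0.962]}, {"gripper": 1, "travel": [-0.44, -0.543, 0.12], "rot": [0, 0, -0.962]}, {"gripper": 1, "travel": [-0.44, -0.543, 0.12], "rot": [0, 0, -0.962]}, {"gripper": 1, "travel": [-0.44, -0.543, 0.12], "rot": [0, 0, -0.962]}, {"gripper": 1, "travel": [-0.44, -0.543, 0.12], "rot": [0, 0, -0.962]}, {"gripper": 1, "travel": [-0.44, -0.543, 0.12], "rot": [0, 0, -0.962]}, {"gripper": 1, "travel": [-0.44, -0.543, 0.12], "rot": [0, 0, -0.962]}])

```text
t: 4.5
tcp_pos: [0.487, -0.2918, 0.1627]
tool_rot: [-0.057, 0.998, 0.0, 0.0]
force: [0.2, -0.3, -0.1]
finger_gap: 1.0
```

Request:
move_arm(targets=[{"gripper": 1, "travel": [-0.44, -0.543, 0.12], "rot": [0, 0, -0.962]}, {"gripper": 1, "travel": [0, 0, 0], "rot": [0, 0, 0]}, {"gripper": 1, "travel": [0, 0, 0], "rot": [0, 0, 0]}, {"gripper": 1, "travel": [0, 0, 0], "rot": [0, 0, 0]}, {"gripper": 1, "travel": [0, 0, 0], "rot": [0, 0, 0]}])

```text
t: 4.92
tcp_pos: [0.4977, -0.3028, 0.1598]
tool_rot: [-0.095, 0.995, 0.001, -0.001]
force: [-0.2, -0.5, -0.0]
finger_gap: 1.002
```

```bash
python3 - <<'E'
from h import *
st=readout.sense(); s=imaging.snapshot("wrist"); T=wcam(s,st)
print(st["t"],st["tcp_pos"],yawof(st),st["tool_rot"],np.abs(st["qd"]).max(),st["force"])
np.savez("w3.npz",img=s["img"],T=T)
c=wproj(s,T,[.51,-.304,.031]); print(c)
u,v=int(c[0]),int(c[1]); crop(s["img"],u-50,v-30,u+50,v+70,6,"w3c.png"); print(u-50,v-30)
z=np.load("w2.npz")
for uv in [(255+20/4,60+220/4),(255+235/4,60+236/4),(255+455/4,60+255/4)]: print("jaw",wat(s,z["T"],*uv,.068))
E
```

```text
4.9167 [ 0.49769621 -0.30278319  0.15980913] -169.04611166178645 [-9.54448553e-02  9.95434382e-01  6.32328397e-04 -5.21095738e-04] 0.004624603497368469 [-0.19330797 -0.47939201 -0.00117678]
[315.02676222 205.39523732]
265 175
jaw [0.46102286 0.08326095 0.068     ]
jaw [0.51090273 0.07866431 0.068     ]
jaw [0.56187226 0.07487157 0.068     ]
```

View pics/w3c.png

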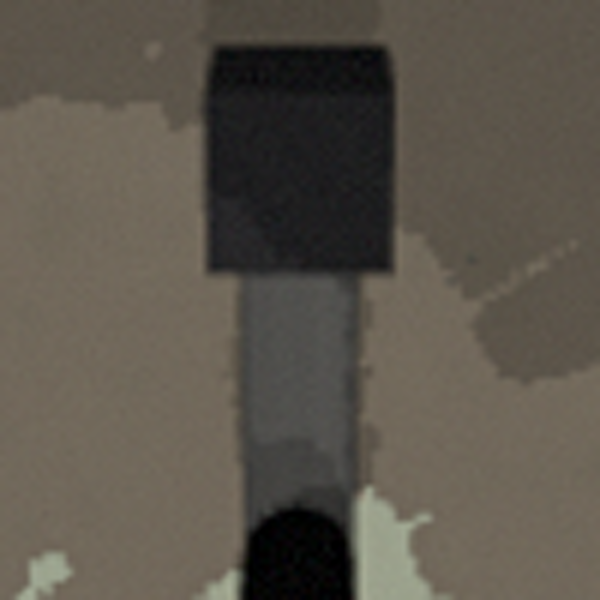

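The crop shows the hub top centred at pixel (315,205), its edges parallel to the image axes. The arm runs down the image to the black handle near (315,262). Next I work out the descent.

```bash
python3 - <<'E'
from h import *
z=np.load("w3.npz"); s=imaging.snapshot("wrist"); T=z["T"]
c=wat(s,T,315,205,.031); print("hub",c)
for a,b in [((207,180),(393,180)),((300,88),(300,270))]:
    print(wat(s,T,265+a[0]/6,175+a[1]/6,.031),wat(s,T,265+b[0]/6,175+b[1]/6,.031))
print(wat(s,T,265+300/6,175+545/6,.068))
st=readout.sense(); print(st["tcp_pos"],yawof(st))
plan([c[0],c[1],.06],191,n=6)
E
```

```text
hub [ 0.50964473 -0.30409215  0.031     ]
[ 0.51227141 -0.31755834  0.031     ] [ 0.50703166 -0.2906368   0.031     ]
[ 0.49589495 -0.30672846  0.031     ] [ 0.523516   -0.30143723  0.031     ]
[ 0.54952707 -0.29614229  0.068     ]
[ 0.49786133 -0.30330748  0.16001712] -169.04394498949273
n 6 travel [-0.076 -0.02   0.667] rot [ 0.001 -0.001 -0.001]
via [[0.501, -0.303, 0.135], [0.504, -0.304, 0.11], [0.507, -0.304, 0.085]]
```

Request:
move_arm(targets=[{"gripper": 1, "travel": [-0.076, -0.02, 0.667], "rot": [0, 0, 0]}, {"gripper": 1, "travel": [-0.076, -0.02, 0.667], "rot": [0, 0, 0]}, {"gripper": 1, "travel": [-0.076, -0.02, 0.667], "rot": [0, 0, 0]}, {"gripper": 1, "travel": [-0.076, -0.02, 0.667], "rot": [0, 0, 0]}, {"gripper": 1, "travel": [-0.076, -0.02, 0.667], "rot": [0, 0, 0]}, {"gripper": 1, "travel": [-0.076, -0.02, 0.667], "rot": [0, 0, 0]}, {"gripper": 1, "travel": [0, 0, 0], "rot": [0, 0, 0]}, {"gripper": 1, "travel": [0, 0, 0], "rot": [0, 0, 0]}, {"gripper": 1, "travel": [0, 0, 0], "rot": [0, 0, 0]}])

```text
t: 5.77
tcp_pos: [0.5103, -0.3052, 0.0606]
tool_rot: [-0.095, 0.995, -0.0, 0.0]
force: [0.2, -0.2, 0.6]
finger_gap: 0.998
```

```bash
python3 - <<'E'
from h import *
st=readout.sense(); s=imaging.snapshot("wrist"); T=wcam(s,st)
print(st["t"],st["tcp_pos"],yawof(st),st["tool_rot"],np.abs(st["qd"]).max(),st["force"])
c=wproj(s,T,[.5096,-.3041,.031]); print(c)
cv2.imwrite("pics/w4.png",s["img"][:,:,::-1]); np.savez("w4.npz",img=s["img"],T=T)
plan([.5096,-.3041,.018],191,n=6)
E
```

```text
5.7667 [ 0.51029035 -0.30522876  0.06060934] -169.05575051354907 [-9.53613497e-02  9.95442611e-01 -3.44893010e-04  3.18813794e-04] 0.013928322310736738 [ 0.22704188 -0.23625235  0.60162513]
[321.92308575 237.09482081]
n 6 travel [0.004 0.01  0.286] rot [-0.003  0.002 -0.002]
via [[0.51, -0.305, 0.05], [0.51, -0.305, 0.039], [0.51, -0.304, 0.029]]
```

View pics/w4.png

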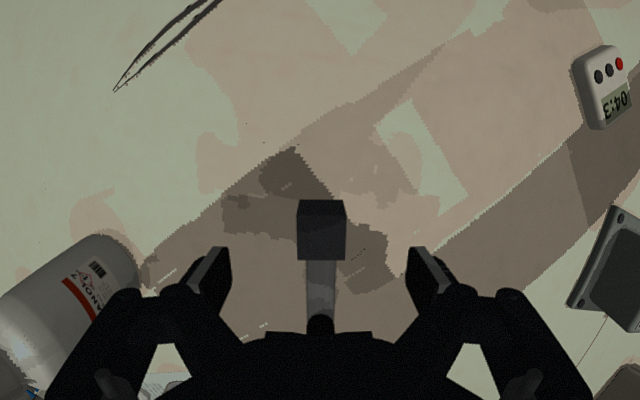

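The hub is centred between the open fingers, top face spanning (297–346, 219–260). I'll descend and close with a light grip.

Request:
move_arm(targets=[{"gripper": 1, "travel": [0, 0.01, 0.4], "rot": [0, 0, 0]}, {"gripper": 1, "travel": [0, 0.01, 0.4], "rot": [0, 0, 0]}, {"gripper": 1, "travel": [0, 0.01, 0.4], "rot": [0, 0, 0]}, {"gripper": 1, "travel": [0, 0.01, 0.3], "rot": [0, 0, 0]}, {"gripper": 1, "travel": [0, 0, 0.2], "rot": [0, 0, 0]}, {"gripper": 1, "travel": [0, 0, 0], "rot": [0, 0, 0]}, {"gripper": 0.5, "travel": [0, 0, 0], "rot": [0, 0, 0]}, {"gripper": 0.3, "travel": [0, 0, 0], "rot": [0, 0, 0]}, {"gripper": 0.2, "travel": [0, 0, 0], "rot": [0, 0, 0]}, {"gripper": 0.2, "travel": [0, 0, 0], "rot": [0, 0, 0]}, {"gripper": 0.1, "travel": [0, 0, 0], "rot": [0, 0, 0]}, {"gripper": 0, "travel": [0, 0, 0], "rot": [0, 0, 0]}, {"gripper": 0, "travel": [0, 0, 0], "rot": [0, 0, 0]}, {"gripper": 0, "travel": [0, 0, 0], "rot": [0, 0, 0]}, {"gripper": 0, "travel": [0, 0, 0], "rot": [0, 0, 0]}], grip_force=40)

```text
t: 7.07
tcp_pos: [0.5102, -0.3044, 0.0178]
tool_rot: [-0.095, 0.995, -0.0, 0.0]
force: [0.0, 0.2, 5.4]
finger_gap: 0.321
```

```bash
python3 - <<'E'
from h import *
st=readout.sense(); s=imaging.snapshot("wrist"); T=wcam(s,st)
print(st["t"],st["tcp_pos"],yawof(st),st["tool_rot"],np.abs(st["qd"]).max(),st["force"],st["finger_gap"])
cv2.imwrite("pics/w5.png",s["img"][:,:,::-1]); np.savez("w5.npz",img=s["img"],T=T)
E
```

```text
7.0667 [ 0.51021333 -0.30440935  0.01782975] -169.050723148699 [-9.54049992e-02  9.95438409e-01 -3.66088780e-04  3.55255399e-04] 0.0012765863270310992 [0.02782988 0.23943657 5.41674602] 0.3211800976350971
```

View pics/w5.png

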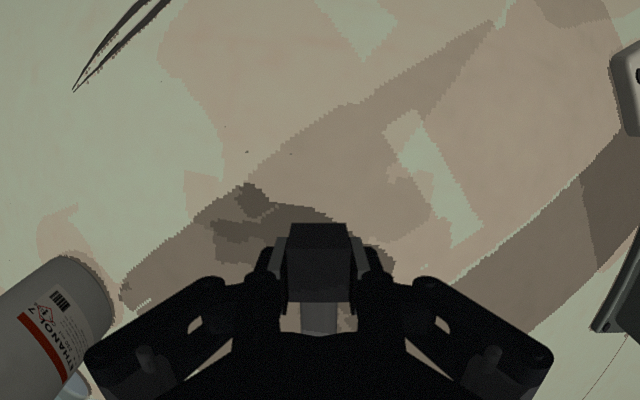

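The hub is gripped, with its top face spanning about (288–350, 247–302) between the pads. I'll measure its offset in the tool frame, enlarged.

```bash
python3 - <<'E'
from h import *
z=np.load("w5.npz"); s=imaging.snapshot("wrist"); T=z["T"]; img=cv2.convertScaleAbs(z["img"],alpha=2.5)
st=readout.sense(); 
f=lambda P:(((wproj(s,T,P)-[270,210]+.5)*6-.5)*8).astype(int)
im=cv2.resize(img[210:330,270:370],None,fx=6,fy=6,interpolation=cv2.INTER_CUBIC)
A=np.eye(4);A[:3,:3]=R.from_quat(st["tool_rot"]).as_matrix();A[:3,3]=st["tcp_pos"]
for ox,col in((0,(255,0,0)),(-.002,(0,255,0))):
    pts=[f((A@[ox+x*.014,y*.014,-(.031-st["tcp_pos"][2]),1])[:3]) for x,y in((1,1),(-1,1),(-1,-1),(1,-1))]
    cv2.polylines(im,[np.array(pts)],True,col,1,cv2.LINE_AA,3)
cv2.imwrite("pics/w5o.png",im[:,:,::-1])
E
```

```text
(no output)
```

View pics/w5o.png

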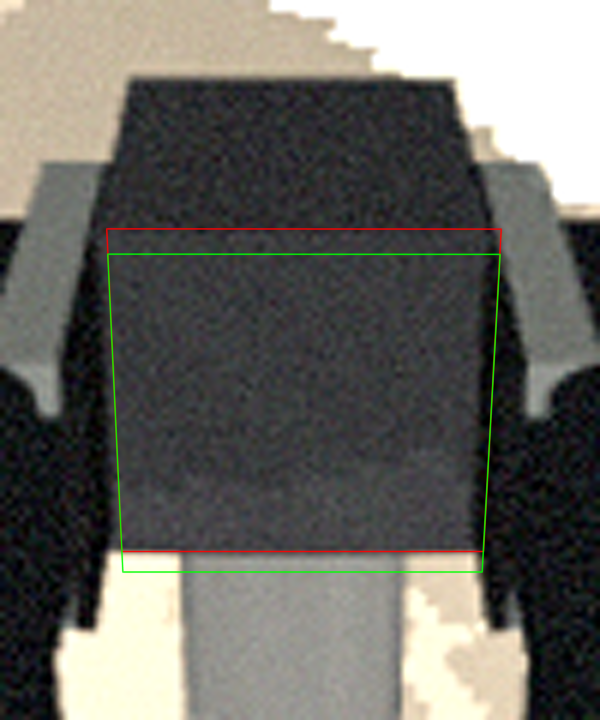

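```bash
python3 - <<'E'
from h import *
plan([.545,.006,.18],168,start=pose([.5102,-.3044,.118],191),n=18)
E
```

```text
n 18 travel [-0.072  0.695 -0.138] rot [0.    0.    0.256]
via [[0.507, -0.226, 0.134], [0.512, -0.147, 0.149], [0.525, -0.07, 0.164]]
```

Request:
move_arm(targets=[{"gripper": 0, "travel": [0, 0, -0.5], "rot": [0, 0, 0]}, {"gripper": 0, "travel": [0, 0, -0.9], "rot": [0, 0, 0]}, {"gripper": 0, "travel": [0, 0, -0.9], "rot": [0, 0, 0]}, {"gripper": 0, "travel": [0, 0, -0.9], "rot": [0, 0, 0]}, {"gripper": 0, "travel": [0, 0, -0.8], "rot": [0, 0, 0]}])

```text
t: 7.58
tcp_pos: [0.5095, -0.3038, 0.1184]
tool_rot: [-0.095, 0.995, 0.0, -0.0]
force: [-0.7, -0.7, -2.3]
finger_gap: 0.32
```

Request:
move_arm(targets=[{"gripper": 0, "travel": [-0.072, 0.695, -0.138], "rot": [0, 0, 0.256]}, {"gripper": 0, "travel": [-0.072, 0.695, -0.138], "rot": [0, 0, 0.256]}, {"gripper": 0, "travel": [-0.072, 0.695, -0.138], "rot": [0, 0, 0.256]}, {"gripper": 0, "travel": [-0.072, 0.695, -0.138], "rot": [0, 0, 0.256]}, {"gripper": 0, "travel": [-0.072, 0.695, -0.138], "rot": [0, 0, 0.256]}, {"gripper": 0, "travel": [-0.072, 0.695, -0.138], "rot": [0, 0, 0.256]}, {"gripper": 0, "travel": [-0.072, 0.695, -0.138], "rot": [0, 0, 0.256]}, {"gripper": 0, "travel": [-0.072, 0.695, -0.138], "rot": [0, 0, 0.256]}, {"gripper": 0, "travel": [-0.072, 0.695, -0.138], "rot": [0, 0, 0.256]}, {"gripper": 0, "travel": [-0.072, 0.695, -0.138], "rot": [0, 0, 0.256]}, {"gripper": 0, "travel": [-0.072, 0.695, -0.138], "rot": [0, 0, 0.256]}, {"gripper": 0, "travel": [-0.072, 0.695, -0.138], "rot": [0, 0, 0.256]}, {"gripper": 0, "travel": [-0.072, 0.695, -0.138], "rot": [0, 0, 0.256]}, {"gripper": 0, "travel": [-0.072, 0.695, -0.138], "rot": [0, 0, 0.256]}, {"gripper": 0, "travel": [-0.072, 0.695, -0.138], "rot": [0, 0, 0.256]}, {"gripper": 0, "travel": [-0.072, 0.695, -0.138], "rot": [0, 0, 0.256]}, {"gripper": 0, "travel": [-0.072, 0.695, -0.138], "rot": [0, 0, 0.256]}, {"gripper": 0, "travel": [-0.072, 0.695, -0.138], "rot": [0, 0, 0.256]}])

```text
t: 9.08
tcp_pos: [0.5409, 0.0076, 0.1794]
tool_rot: [0.106, 0.994, 0.0, -0.001]
force: [-0.1, 0.7, -2.3]
finger_gap: 0.32
```

Request:
move_arm(targets=[{"gripper": 0, "travel": [0, 0, 0], "rot": [0, 0, 0]}, {"gripper": 0, "travel": [0, 0, 0], "rot": [0, 0, 0]}, {"gripper": 0, "travel": [0, 0, 0], "rot": [0, 0, 0]}, {"gripper": 0, "travel": [0, 0, 0], "rot": [0, 0, 0]}])

```text
t: 9.42
tcp_pos: [0.5411, 0.0059, 0.1791]
tool_rot: [0.106, 0.994, -0.0, -0.001]
force: [0.0, -0.1, -1.6]
finger_gap: 0.318
```

```bash
python3 - <<'E'
from h import *
from ov import overlay
st=readout.sense(); s=imaging.snapshot("wrist"); T=wcam(s,st)
print(st["t"],st["tcp_pos"],yawof(st),st["tool_rot"],np.abs(st["qd"]).max(),st["force"],st["finger_gap"])
cv2.imwrite("pics/w6.png",s["img"][:,:,::-1]); np.savez("w6.npz",img=s["img"],T=T,tcp=st["tcp_pos"])
overlay("w6.npz","o6.png",[.506,.0145],[-12],k=8,hw=40,hh=36)
E
```

```text
9.4167 [0.54106935 0.00589066 0.17906759] 167.87940674220314 [ 1.05574888e-01  9.94411156e-01 -1.11114178e-04 -6.19803356e-04] 0.0074563644212387835 [ 0.03720305 -0.09494598 -1.64948585] 0.3180233354953712
```

View pics/w6.png

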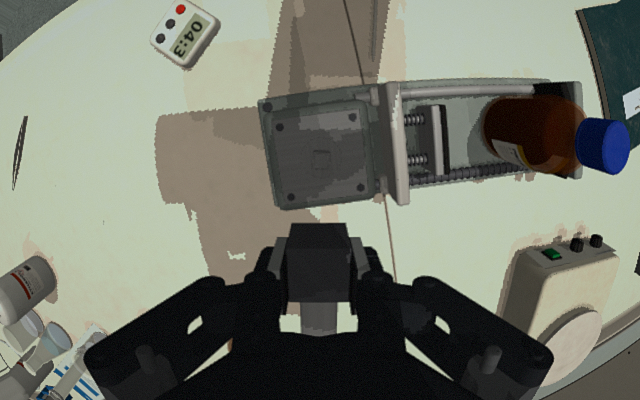

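View pics/o6.png

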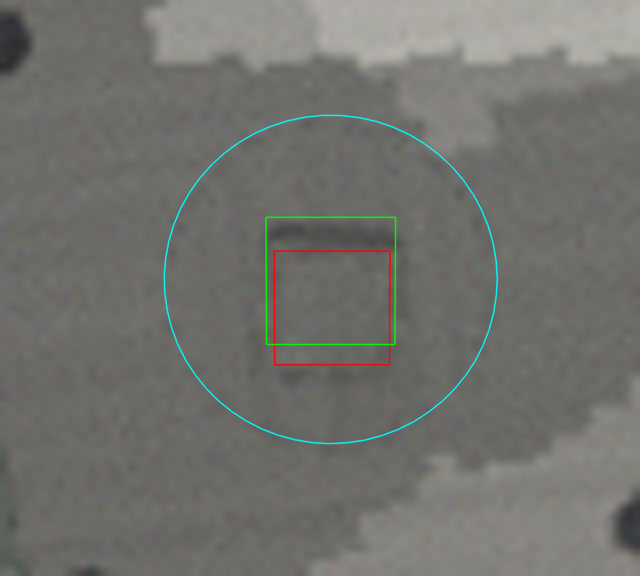

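The spindle is faint in shadow: a dark far edge near crop (330,235), and the overlay is only about 1 px off. I'll stretch the contrast.

```bash
python3 - <<'E'
from h import *
z=np.load("w6.npz"); s=imaging.snapshot("wrist"); T=z["T"]; g=cv2.cvtColor(z["img"],cv2.COLOR_RGB2GRAY).astype(np.float32)
# average a few frames to cut noise
for i in range(3): g+=0
u0,v0=298,134;k=12
cr=cv2.resize(g[v0:v0+48,u0:u0+48],None,fx=k,fy=k,interpolation=cv2.INTER_CUBIC)
cr=cv2.GaussianBlur(cr,(0,0),6); lo,hi=np.percentile(cr,[2,90]); cr=np.clip((cr-lo)/(hi-lo)*255,0,255).astype(np.uint8)
im0=cv2.cvtColor(cr,cv2.COLOR_GRAY2BGR); outs=[]
f=lambda P:(((wproj(s,T,P)-[u0,v0]+.5)*k-.5)*8).astype(int)
c=[.506,.0145]; im=im0.copy()
for yaw,col in((-12,(0,0,255)),(-17,(0,255,0))):
  a=np.radians(yaw)
  pts=[f([c[0]+np.cos(a)*x-np.sin(a)*y,c[1]+np.sin(a)*x+np.cos(a)*y,.098]) for x,y in((.006,.006),(-.006,.006),(-.006,-.006),(.006,-.006))]
  cv2.polylines(im,[np.array(pts)],True,col,1,cv2.LINE_AA,3)
pts=[f([c[0]+.0155*np.cos(b),c[1]+.0155*np.sin(b),.083]) for b in np.linspace(0,6.28,60)]
cv2.polylines(im,[np.array(pts)],True,(255,255,0),1,cv2.LINE_AA,3)
cv2.imwrite("pics/o6b.png",im); cv2.imwrite("pics/o6c.png",im0)
E
```

```text
(no output)
```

View pics/o6b.png

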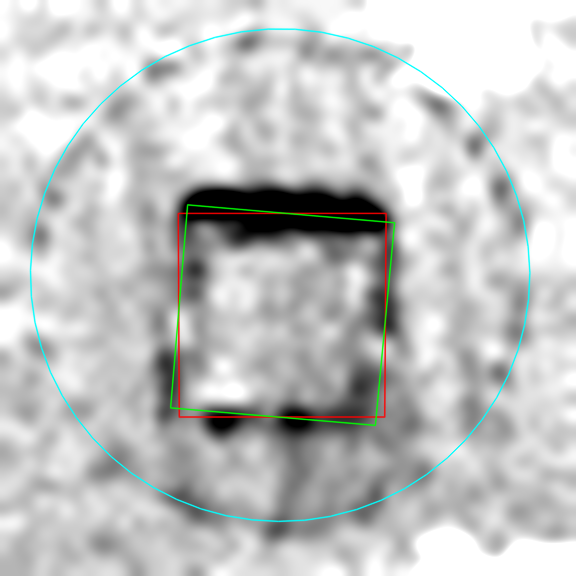

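View pics/o6c.png

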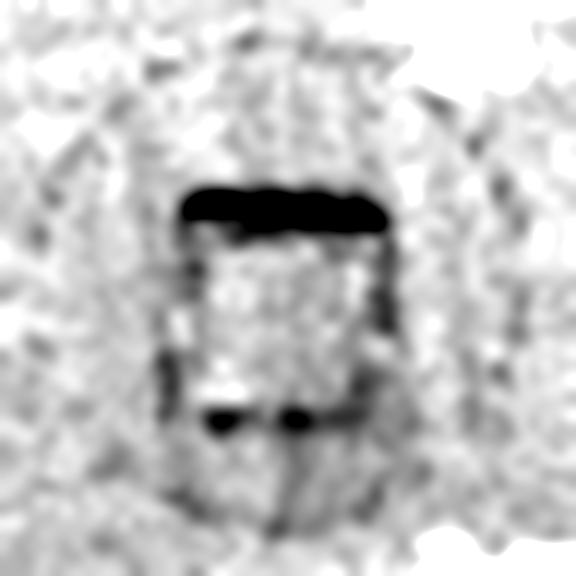

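The overlay fits at (0.506, 0.0145), with the square's yaw at about −15°. Moving above the spindle with the hub aligned to it.

```bash
python3 - <<'E'
from h import *
plan([.5062,.0151,.125],165.3,n=8)
E
```

```text
n 8 travel [0.181 0.005 0.271] rot [-0.    -0.001  0.064]
via [[0.532, 0.008, 0.166], [0.524, 0.01, 0.152], [0.515, 0.013, 0.139]]
```

Request:
move_arm(targets=[{"gripper": 0, "travel": [0.181, 0.005, 0.27], "rot": [0, 0, 0.064]}, {"gripper": 0, "travel": [0.181, 0.005, 0.27], "rot": [0, 0, 0.064]}, {"gripper": 0, "travel": [0.181, 0.005, 0.27], "rot": [0, 0, 0.064]}, {"gripper": 0, "travel": [0.181, 0.005, 0.27], "rot": [0, 0, 0.064]}, {"gripper": 0, "travel": [0.181, 0.005, 0.27], "rot": [0, 0, 0.064]}, {"gripper": 0, "travel": [0.181, 0.005, 0.27], "rot": [0, 0, 0.064]}, {"gripper": 0, "travel": [0.181, 0.005, 0.27], "rot": [0, 0, 0.064]}, {"gripper": 0, "travel": [0.181, 0.005, 0.27], "rot": [0, 0, 0.064]}, {"gripper": 0, "travel": [0, 0, 0], "rot": [0, 0, 0]}, {"gripper": 0, "travel": [0, 0, 0], "rot": [0, 0, 0]}, {"gripper": 0, "travel": [0, 0, 0], "rot": [0, 0, 0]}, {"gripper": 0, "travel": [0, 0, 0], "rot": [0, 0, 0]}])

```text
t: 10.52
tcp_pos: [0.5075, 0.0156, 0.1258]
tool_rot: [0.127, 0.992, -0.0, 0.001]
force: [-0.1, -0.4, -1.5]
finger_gap: 0.32
```

```bash
python3 - <<'E'
from h import *
st=readout.sense(); print(st["t"],st["tcp_pos"],yawof(st),st["force"],st["ft_torque"])
s=imaging.snapshot("scene"); crop(s["img"],220,120,320,220,6,"s3.png")
plan([.5062,.0151,.120],165.3,n=3)
E
```

```text
10.5167 [0.50753104 0.01562892 0.12575214] 165.350545548129 [-0.06247271 -0.35359394 -1.4897005 ] [0.04056535 0.00652161 0.03292447]
n 3 travel [ 0.015 -0.011  0.077] rot [0.    0.006 0.003]
via [[0.507, 0.015, 0.124], [0.507, 0.015, 0.123], [0.507, 0.015, 0.121]]
```

View pics/s3.png

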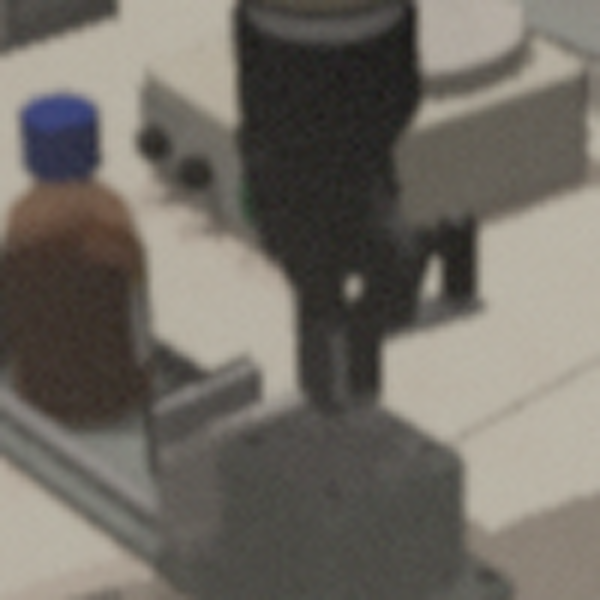

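The scene view shows the crank hovering above the housing, with the handle to the rear right. Now a fine correction and a slow descent.

Request:
move_arm(targets=[{"gripper": 0, "travel": [0.024, -0.016, 0.08], "rot": [0, 0, 0]}, {"gripper": 0, "travel": [0.024, -0.016, 0.08], "rot": [0, 0, 0]}, {"gripper": 0, "travel": [0, 0, 0.05], "rot": [0, 0, 0]}, {"gripper": 0, "travel": [0, 0, 0.05], "rot": [0, 0, 0]}, {"gripper": 0, "travel": [0, 0, 0.05], "rot": [0, 0, 0]}, {"gripper": 0, "travel": [0, 0, 0.05], "rot": [0, 0, 0]}, {"gripper": 0, "travel": [0, 0, 0.05], "rot": [0, 0, 0]}, {"gripper": 0, "travel": [0, 0, 0.05], "rot": [0, 0, 0]}, {"gripper": 0, "travel": [0, 0, 0.05], "rot": [0, 0, 0]}, {"gripper": 0, "travel": [0, 0, 0], "rot": [0, 0, 0]}])

```text
t: 11.4
tcp_pos: [0.5057, 0.0153, 0.1125]
tool_rot: [0.128, 0.992, -0.0, 0.0]
force: [0.9, -0.2, -1.8]
finger_gap: 0.317
```

```bash
python3 - <<'E'
from h import *
st=readout.sense(); print(st["t"],st["tcp_pos"],yawof(st),st["force"],st["ft_torque"],st["tool_rot"])
E
```

```text
11.4 [0.50566294 0.01525412 0.11245214] 165.34470631287203 [ 0.91475219 -0.18459839 -1.796319  ] [-0.03312806 -0.11456894 -0.01566714] [ 1.27543194e-01  9.91832970e-01 -3.06857996e-06  3.05583516e-04]
```

The hub bottom is now at 0.0947 m, 4 mm below the spindle top, with no upward force, so it has entered. Continuing.

Request:
move_arm(targets=[{"gripper": 0, "travel": [0, 0, 0.05], "rot": [0, 0, 0]}, {"gripper": 0, "travel": [0, 0, 0.05], "rot": [0, 0, 0]}, {"gripper": 0, "travel": [0, 0, 0.05], "rot": [0, 0, 0]}, {"gripper": 0, "travel": [0, 0, 0.05], "rot": [0, 0, 0]}, {"gripper": 0, "travel": [0, 0, 0.05], "rot": [0, 0, 0]}, {"gripper": 0, "travel": [0, 0, 0.05], "rot": [0, 0, 0]}, {"gripper": 0, "travel": [0, 0, 0.05], "rot": [0, 0, 0]}, {"gripper": 0, "travel": [0, 0, 0], "rot": [0, 0, 0]}])

```text
t: 12.07
tcp_pos: [0.5057, 0.0152, 0.1037]
tool_rot: [0.128, 0.992, -0.0, 0.0]
force: [1.6, -0.6, -3.2]
finger_gap: 0.32
```

```bash
python3 - <<'E'
from h import *
st=readout.sense(); print(st["t"],st["tcp_pos"],yawof(st),st["force"],st["ft_torque"],st["tool_rot"])
E
```

```text
12.0667 [0.50565814 0.01522355 0.10370782] 165.34460215826067 [ 1.57512077 -0.59014587 -3.22488521] [-0.10873058 -0.28924409 -0.08462954] [ 1.27544100e-01  9.91832849e-01 -2.30229531e-05  3.18605471e-04]
```

Request:
move_arm(targets=[{"gripper": 0, "travel": [0, 0, 0.04], "rot": [0, 0, 0]}, {"gripper": 0, "travel": [0, 0, 0.04], "rot": [0, 0, 0]}, {"gripper": 0, "travel": [0, 0, 0.04], "rot": [0, 0, 0]}, {"gripper": 0, "travel": [0, 0, 0], "rot": [0, 0, 0]}, {"gripper": 0, "travel": [0, 0, 0], "rot": [0, 0, 0]}])

```text
t: 12.48
tcp_pos: [0.5057, 0.0152, 0.1009]
tool_rot: [0.128, 0.992, -0.0, 0.0]
force: [2.3, -0.6, -2.9]
finger_gap: 0.319
```

```bash
python3 - <<'E'
from h import *
st=readout.sense(); print(st["t"],st["tcp_pos"],yawof(st),st["force"],st["ft_torque"],st["tool_rot"])
E
```

```text
12.4833 [0.50566661 0.01522673 0.10085001] 165.34728021796934 [ 2.28888175 -0.58248542 -2.90126467] [-0.05607735 -0.39467931 -0.01630386] [ 1.27520918e-01  9.91835817e-01 -2.69793922e-05  3.56864446e-04]
```

Request:
move_arm(targets=[{"gripper": 0, "travel": [0, 0, 0.03], "rot": [0, 0, 0]}, {"gripper": 0, "travel": [0, 0, 0.03], "rot": [0, 0, 0]}, {"gripper": 0, "travel": [0, 0, 0], "rot": [0, 0, 0]}, {"gripper": 0, "travel": [0, 0, 0], "rot": [0, 0, 0]}])

```text
t: 12.82
tcp_pos: [0.5057, 0.0152, 0.1008]
tool_rot: [0.127, 0.992, -0.0, 0.001]
force: [-0.2, -0.7, 10.2]
finger_gap: 0.317
```

```bash
python3 - <<'E'
from h import *
st=readout.sense(); print(st["t"],st["tcp_pos"],yawof(st),st["force"],st["ft_torque"],st["tool_rot"])
E
```

```text
12.8167 [0.5056765  0.01523906 0.10079841] 165.35756944219128 [-0.24259581 -0.678198   10.23006573] [-0.09906544  0.03243228 -0.03474251] [ 1.27431852e-01  9.91847069e-01 -1.04603536e-04  7.09274849e-04]
```

Seated: 10 N upward at hub bottom about 0.083 m. Releasing and lifting straight up.

Request:
move_arm(targets=[{"gripper": 0.4, "travel": [0, 0, 0], "rot": [0, 0, 0]}, {"gripper": 0.6, "travel": [0, 0, 0], "rot": [0, 0, 0]}, {"gripper": 0.8, "travel": [0, 0, 0], "rot": [0, 0, 0]}, {"gripper": 0.8, "travel": [0, 0, 0], "rot": [0, 0, 0]}, {"gripper": 0.8, "travel": [0, 0, -0.3], "rot": [0, 0, 0]}, {"gripper": 0.8, "travel": [0, 0, -0.8], "rot": [0, 0, 0]}, {"gripper": 0.8, "travel": [0, 0, -0.9], "rot": [0, 0, 0]}, {"gripper": 0.8, "travel": [0, 0, -0.9], "rot": [0, 0, 0]}, {"gripper": 0.8, "travel": [0, 0, -0.7], "rot": [0, 0, 0]}, {"gripper": 0.8, "travel": [0, 0, 0], "rot": [0, 0, 0]}, {"gripper": 0.8, "travel": [0, 0, 0], "rot": [0, 0, 0]}])

```text
t: 13.73
tcp_pos: [0.5058, 0.0153, 0.1905]
tool_rot: [0.127, 0.992, -0.0, 0.001]
force: [-0.1, 0.4, -0.7]
finger_gap: 0.8
```

```bash
python3 - <<'E'
from h import *
st=readout.sense(); s=imaging.snapshot("wrist"); T=wcam(s,st)
print(st["t"],st["tcp_pos"],yawof(st),st["force"],st["finger_gap"])
cv2.imwrite("pics/w7.png",s["img"][:,:,::-1]); np.savez("w7.npz",img=s["img"],T=T,tcp=st["tcp_pos"])
plan([.564,.0,.195],90)
E
```

```text
13.7333 [0.50575053 0.01527726 0.19046477] 165.3550553874151 [-0.08085809  0.37434664 -0.67358275] 0.8002145191133438
n 16 travel [-0.13   0.1   -0.014] rot [-0.    -0.     0.942]
via [[0.521, 0.019, 0.191], [0.537, 0.018, 0.192], [0.552, 0.011, 0.194]]
```

View pics/w7.png

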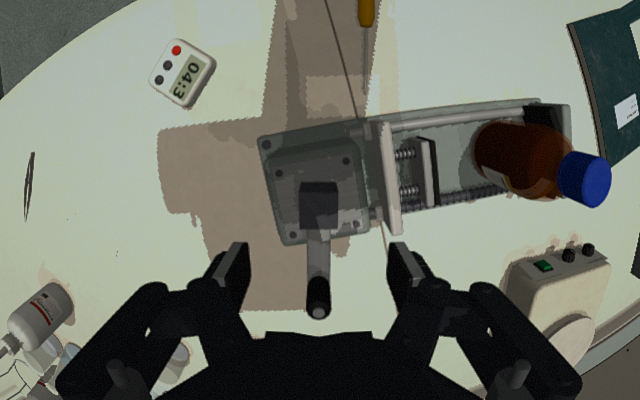

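The wrist view shows the crank seated: hub at (318,205), handle top at (318,312), directly in line with the tool. Turning to yaw 90 above the handle.

Request:
move_arm(targets=[{"gripper": 0.8, "travel": [-0.13, 0.1, -0.014], "rot": [0, 0, 0.942]}, {"gripper": 0.8, "travel": [-0.13, 0.1, -0.014], "rot": [0, 0, 0.942]}, {"gripper": 0.8, "travel": [-0.13, 0.1, -0.014], "rot": [0, 0, 0.942]}, {"gripper": 0.8, "travel": [-0.13, 0.1, -0.014], "rot": [0, 0, 0.942]}, {"gripper": 0.8, "travel": [-0.13, 0.1, -0.014], "rot": [0, 0, 0.942]}, {"gripper": 0.8, "travel": [-0.13, 0.1, -0.014], "rot": [0, 0, 0.942]}, {"gripper": 0.8, "travel": [-0.13, 0.1, -0.014], "rot": [0, 0, 0.942]}, {"gripper": 0.8, "travel": [-0.13, 0.1, -0.014], "rot": [0, 0, 0.942]}, {"gripper": 0.8, "travel": [-0.13, 0.1, -0.014], "rot": [0, 0, 0.942]}, {"gripper": 0.8, "travel": [-0.13, 0.1, -0.014], "rot": [0, 0, 0.942]}, {"gripper": 0.8, "travel": [-0.13, 0.1, -0.014], "rot": [0, 0, 0.942]}, {"gripper": 0.8, "travel": [-0.13, 0.1, -0.014], "rot": [0, 0, 0.942]}, {"gripper": 0.8, "travel": [-0.13, 0.1, -0.014], "rot": [0, 0, 0.942]}, {"gripper": 0.8, "travel": [-0.13, 0.1, -0.014], "rot": [0, 0, 0.942]}, {"gripper": 0.8, "travel": [-0.13, 0.1, -0.014], "rot": [0, 0, 0.942]}, {"gripper": 0.8, "travel": [-0.13, 0.1, -0.014], "rot": [0, 0, 0.942]}, {"gripper": 0.8, "travel": [0, 0, 0], "rot": [0, 0, 0]}, {"gripper": 0.8, "travel": [0, 0, 0], "rot": [0, 0, 0]}, {"gripper": 0.8, "travel": [0, 0, 0], "rot": [0, 0, 0]}, {"gripper": 0.8, "travel": [0, 0, 0], "rot": [0, 0, 0]}])

```text
t: 15.45
tcp_pos: [0.5643, 0.0025, 0.1944]
tool_rot: [0.707, 0.707, -0.0, -0.001]
force: [0.4, 0.2, 0.0]
finger_gap: 0.799
```

```bash
python3 - <<'E'
from h import *
st=readout.sense(); s=imaging.snapshot("wrist"); T=wcam(s,st)
print(st["t"],st["tcp_pos"],yawof(st),st["force"],st["finger_gap"])
cv2.imwrite("pics/w8.png",s["img"][:,:,::-1]); np.savez("w8.npz",img=s["img"],T=T,tcp=st["tcp_pos"])
print(wproj(s,T,[.5637,0,.151]),wproj(s,T,[.506,.0148,.114]))
plan([.564,.0,.130],90,n=6)
E
```

```text
15.45 [0.56428099 0.00246357 0.19437394] 90.06186078226459 [0.39435711 0.20180685 0.01414081] 0.7993716994264716
[317.04552403 231.1152207 ] [238.12763232 191.92094558]
n 6 travel [-0.016 -0.003  0.43 ] rot [-0.002 -0.     0.002]
via [[0.564, 0.002, 0.178], [0.564, 0.001, 0.162], [0.564, 0.001, 0.146]]
```

View pics/w8.png

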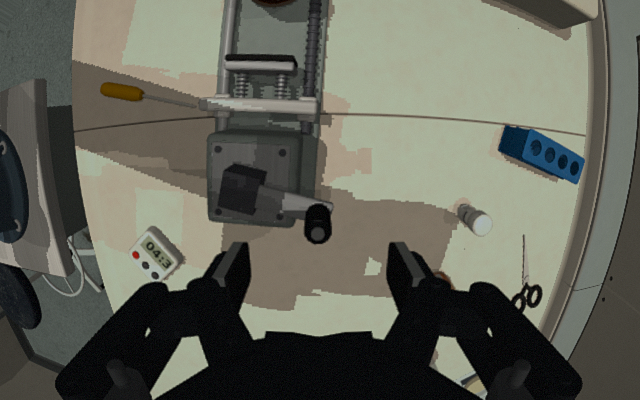

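The handle top is at about (318,237), a few mm nearer the robot's right than predicted. I'll zoom in to get the crank angle.

```bash
python3 - <<'E'
from h import *
z=np.load("w8.npz"); T=z["T"]; s=imaging.snapshot("wrist")
u0,v0,k=205,145,6
im=cv2.resize(cv2.convertScaleAbs(z["img"][v0:v0+110,u0:u0+130],alpha=2.2),None,fx=k,fy=k,interpolation=cv2.INTER_CUBIC)
f=lambda P:(((wproj(s,T,P)-[u0,v0]+.5)*k-.5)*8).astype(int)
c=np.array([.506,.0148])
for yaw,col in((-14.7,(255,0,0)),(-18,(0,255,0))):
    a=np.radians(yaw); M=np.array([[np.cos(a),-np.sin(a)],[np.sin(a),np.cos(a)]])
    g=lambda x,y,zz: f([*(c+M@[x,y]),zz])
    cv2.polylines(im,[np.array([g(x,y,.114) for x,y in((.014,.014),(-.014,.014),(-.014,-.014),(.014,-.014))])],True,col,1,cv2.LINE_AA,3)
    cv2.polylines(im,[np.array([g(.06+.009*np.cos(b),.009*np.sin(b),.151) for b in np.linspace(0,6.28,40)])],True,col,1,cv2.LINE_AA,3)
    cv2.polylines(im,[np.array([g(x,y,.113) for x,y in((.014,.009),(.05,.009))])],False,col,1,cv2.LINE_AA,3)
    cv2.polylines(im,[np.array([g(x,y,.113) for x,y in((.014,-.009),(.05,-.009))])],False,col,1,cv2.LINE_AA,3)
cv2.imwrite("pics/o8.png",im[:,:,::-1])
E
```

```text
(no output)
```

View pics/o8.png

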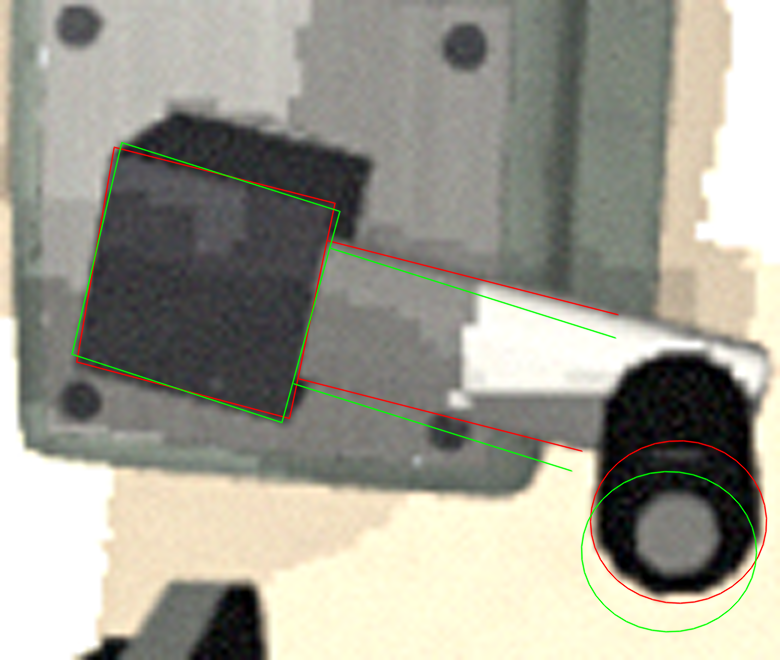

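The model at yaw −14.7° matches the image well. Descending around the handle and closing with a light grip.

Request:
move_arm(targets=[{"gripper": 0.8, "travel": [-0.05, -0.01, 0.3], "rot": [0, 0, 0]}, {"gripper": 0.8, "travel": [-0.05, 0, 0.6], "rot": [0, 0, 0]}, {"gripper": 0.8, "travel": [0, 0, 0.6], "rot": [0, 0, 0]}, {"gripper": 0.8, "travel": [0, 0, 0.6], "rot": [0, 0, 0]}, {"gripper": 0.8, "travel": [0, 0, 0.48], "rot": [0, 0, 0]}, {"gripper": 0.6, "travel": [0, 0, 0], "rot": [0, 0, 0]}, {"gripper": 0.4, "travel": [0, 0, 0], "rot": [0, 0, 0]}, {"gripper": 0.3, "travel": [0, 0, 0], "rot": [0, 0, 0]}, {"gripper": 0.25, "travel": [0, 0, 0], "rot": [0, 0, 0]}, {"gripper": 0.2, "travel": [0, 0, 0], "rot": [0, 0, 0]}, {"gripper": 0.1, "travel": [0, 0, 0], "rot": [0, 0, 0]}, {"gripper": 0.1, "travel": [0, 0, 0], "rot": [0, 0, 0]}, {"gripper": 0.1, "travel": [0, 0, 0], "rot": [0, 0, 0]}], grip_force=30)

```text
t: 16.63
tcp_pos: [0.5651, -0.0004, 0.1313]
tool_rot: [0.707, 0.707, 0.0, 0.001]
force: [-0.1, -0.0, 4.8]
finger_gap: 0.2
```

```bash
python3 - <<'E'
from h import *
st=readout.sense(); s=imaging.snapshot("wrist"); T=wcam(s,st)
print(st["t"],st["tcp_pos"],yawof(st),st["force"],st["ft_torque"],st["finger_gap"])
cv2.imwrite("pics/w9.png",s["img"][:,:,::-1]); np.savez("w9.npz",img=s["img"],T=T,tcp=st["tcp_pos"])
# circle rows clockwise from phi0
P0=st["tcp_pos"][:2]; phi0=-14.8
M=R.from_quat(st["tool_rot"]).as_matrix()
ph=phi0; 
steps=[2.5,5,7.5]+[10]*9+[7.5,5,2.5]
pos=.06*np.array([np.cos(np.radians(phi0)),np.sin(np.radians(phi0))]); rows=[]
for d in steps:
    ph-=d; q=.06*np.array([np.cos(np.radians(ph)),np.sin(np.radians(ph))]); dv=M.T@np.array([*(q-pos),0]); pos=q; rows.append(np.round(dv[:2]/.025,3).tolist())
print(ph,rows)
E
```

```text
16.6333 [ 5.65119345e-01 -3.94845100e-04  1.31313643e-01] 89.99274330519388 [-0.13378219 -0.04121162  4.83414923] [-0.02694942  0.31098872  0.02730487] 0.19956890030623464
-134.8 [[-0.101, -0.029], [-0.197, -0.071], [-0.282, -0.138], [-0.344, -0.239], [-0.297, -0.295], [-0.241, -0.342], [-0.178, -0.379], [-0.11, -0.404], [-0.038, -0.417], [0.035, -0.417], [0.107, -0.404], [0.175, -0.38], [0.173, -0.262], [0.134, -0.161], [0.072, -0.076]]
```

View pics/w9.png

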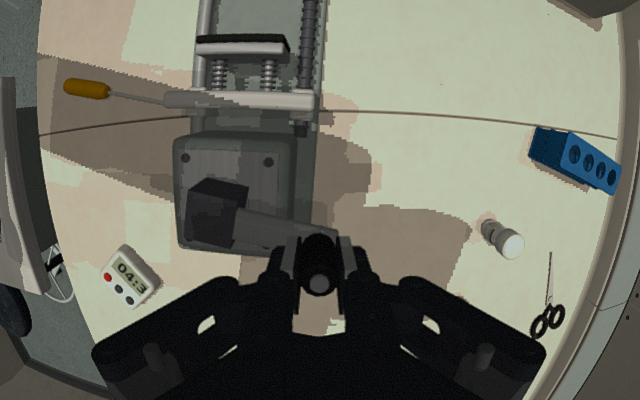

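The handle is gripped (gap 0.20, about 17 mm), standing at (318,275) between the pads. I'll write the circle generator at a gentle pace.

```bash
cat > circ.py <<'E'
from h import *
import json
C=np.array([.5071,.0149])
def report():
    st=readout.sense(); p=st["tcp_pos"][:2]-C; ph=np.degrees(np.arctan2(p[1],p[0])); a=np.radians(ph)
    er=np.array([np.cos(a),np.sin(a)]); et=np.array([np.sin(a),-np.cos(a)])
    f=st["force"][:2]
    print("t",round(st["t"],2),"tcp",np.round(st["tcp_pos"],4),"yaw",round(yawof(st),2),"phi",round(ph,1),"r",round(np.linalg.norm(p)*1e3,2),"F",np.round(st["force"],1),"Frad(out)",round(f@er,1),"Ftan(cw)",round(f@et,1),"M",np.round(st["ft_torque"],2),"gap",round(st["finger_gap"],3))
    return st
def rows(phi0,steps,yaw=90,corr=(0,0)):
    """corr: world xy mm spread over the rows"""
    M=pose([0,0,0],yaw)[:3,:3]; ph=phi0; q0=.06*np.array([np.cos(np.radians(ph)),np.sin(np.radians(ph))]); out=[]
    for d in steps:
        ph-=d; q=.06*np.array([np.cos(np.radians(ph)),np.sin(np.radians(ph))]); dv=M.T@np.array([*(q-q0+np.array(corr)*1e-3/len(steps)),0])/.025; q0=q
        out.append({"gripper":0.1,"travel":[round(dv[0],2),round(dv[1],2),0],"rot":[0,0,0]})
    print("end phi",ph); print(json.dumps(out))
E
python3 -c "
from circ import *
report(); rows(-14.8,[2.5,5]+[7.5]*16+[5,2.5])"
```

```text
t 16.68 tcp [ 5.651e-01 -4.000e-04  1.312e-01] yaw 89.99 phi -14.8 r 60.02 F [-1.   0.3  5.7] Frad(out) -1.0 Ftan(cw) -0.1 M [-0.03  0.31  0.02] gap 0.203
end phi -149.8
[{"gripper": 0.1, "travel": [-0.1, -0.03, 0], "rot": [0, 0, 0]}, {"gripper": 0.1, "travel": [-0.2, -0.07, 0], "rot": [0, 0, 0]}, {"gripper": 0.1, "travel": [-0.28, -0.14, 0], "rot": [0, 0, 0]}, {"gripper": 0.1, "travel": [-0.26, -0.17, 0], "rot": [0, 0, 0]}, {"gripper": 0.1, "travel": [-0.24, -0.21, 0], "rot": [0, 0, 0]}, {"gripper": 0.1, "travel": [-0.21, -0.24, 0], "rot": [0, 0, 0]}, {"gripper": 0.1, "travel": [-0.18, -0.26, 0], "rot": [0, 0, 0]}, {"gripper": 0.1, "travel": [-0.14, -0.28, 0], "rot": [0, 0, 0]}, {"gripper": 0.1, "travel": [-0.1, -0.3, 0], "rot": [0, 0, 0]}, {"gripper": 0.1, "travel": [-0.06, -0.31, 0], "rot": [0, 0, 0]}, {"gripper": 0.1, "travel": [-0.02, -0.31, 0], "rot": [0, 0, 0]}, {"gripper": 0.1, "travel": [0.02, -0.31, 0], "rot": [0, 0, 0]}, {"gripper": 0.1, "travel": [0.06, -0.31, 0], "rot": [0, 0, 0]}, {"gripper": 0.1, "travel": [0.1, -0.3, 0], "rot": [0, 0, 0]}, {"gripper": 0.1, "travel": [0.14, -0.28, 0], "rot": [0, 0, 0]}, {"gripper": 0.1, "travel": [0.17, -0.26, 0], "rot": [0, 0, 0]}, {"gripper": 0.1, "travel": [0.21, -0.24, 0], "rot": [0, 0, 0]}, {"gripper": 0.1, "travel": [0.24, -0.21, 0], "rot": [0, 0, 0]}, {"gripper": 0.1, "travel": [0.17, -0.12, 0], "rot": [0, 0, 0]}, {"gripper": 0.1, "travel": [0.09, -0.05, 0], "rot": [0, 0, 0]}]
```

Request:
move_arm(targets=[{"gripper": 0.1, "travel": [-0.1, -0.03, 0], "rot": [0, 0, 0]}, {"gripper": 0.1, "travel": [-0.2, -0.07, 0], "rot": [0, 0, 0]}, {"gripper": 0.1, "travel": [-0.28, -0.14, 0], "rot": [0, 0, 0]}, {"gripper": 0.1, "travel": [-0.26, -0.17, 0], "rot": [0, 0, 0]}, {"gripper": 0.1, "travel": [-0.24, -0.21, 0], "rot": [0, 0, 0]}, {"gripper": 0.1, "travel": [-0.21, -0.24, 0], "rot": [0, 0, 0]}])

```text
t: 17.18
tcp_pos: [0.5457, -0.0325, 0.1314]
tool_rot: [0.708, 0.706, 0.003, 0.002]
force: [3.8, 4.3, 4.5]
finger_gap: 0.2
```

```bash
python3 -c "
from circ import *
report()"
```

```text
t 17.18 tcp [ 0.5457 -0.0325  0.1314] yaw 89.9 phi -50.8 r 61.07 F [3.8 4.3 4.5] Frad(out) -0.9 Ftan(cw) -5.7 M [ 0.9  -0.74  0.02] gap 0.2
```

That went well: 5.7 N tangential, 1 N radial. Generating the next rows (150° per call).

```bash
python3 -c "
from circ import *
rows(-52.3,[7.5]*20); rows(-202.3,[7.5]*20)"
```

```text
end phi -202.3
[{"gripper": 0.1, "travel": [-0.18, -0.26, 0], "rot": [0, 0, 0]}, {"gripper": 0.1, "travel": [-0.14, -0.28, 0], "rot": [0, 0, 0]}, {"gripper": 0.1, "travel": [-0.1, -0.3, 0], "rot": [0, 0, 0]}, {"gripper": 0.1, "travel": [-0.06, -0.31, 0], "rot": [0, 0, 0]}, {"gripper": 0.1, "travel": [-0.02, -0.31, 0], "rot": [0, 0, 0]}, {"gripper": 0.1, "travel": [0.02, -0.31, 0], "rot": [0, 0, 0]}, {"gripper": 0.1, "travel": [0.06, -0.31, 0], "rot": [0, 0, 0]}, {"gripper": 0.1, "travel": [0.1, -0.3, 0], "rot": [0, 0, 0]}, {"gripper": 0.1, "travel": [0.14, -0.28, 0], "rot": [0, 0, 0]}, {"gripper": 0.1, "travel": [0.17, -0.26, 0], "rot": [0, 0, 0]}, {"gripper": 0.1, "travel": [0.21, -0.24, 0], "rot": [0, 0, 0]}, {"gripper": 0.1, "travel": [0.24, -0.21, 0], "rot": [0, 0, 0]}, {"gripper": 0.1, "travel": [0.26, -0.18, 0], "rot": [0, 0, 0]}, {"gripper": 0.1, "travel": [0.28, -0.14, 0], "rot": [0, 0, 0]}, {"gripper": 0.1, "travel": [0.3, -0.1, 0], "rot": [0, 0, 0]}, {"gripper": 0.1, "travel": [0.31, -0.06, 0], "rot": [0, 0, 0]}, {"gripper": 0.1, "travel": [0.31, -0.02, 0], "rot": [0, 0, 0]
[... 770 characters left out ...]
 {"gripper": 0.1, "travel": [-0.02, 0.31, 0], "rot": [0, 0, 0]}, {"gripper": 0.1, "travel": [-0.06, 0.31, 0], "rot": [0, 0, 0]}, {"gripper": 0.1, "travel": [-0.1, 0.3, 0], "rot": [0, 0, 0]}, {"gripper": 0.1, "travel": [-0.14, 0.28, 0], "rot": [0, 0, 0]}, {"gripper": 0.1, "travel": [-0.17, 0.26, 0], "rot": [0, 0, 0]}, {"gripper": 0.1, "travel": [-0.21, 0.24, 0], "rot": [0, 0, 0]}, {"gripper": 0.1, "travel": [-0.24, 0.21, 0], "rot": [0, 0, 0]}, {"gripper": 0.1, "travel": [-0.26, 0.18, 0], "rot": [0, 0, 0]}, {"gripper": 0.1, "travel": [-0.28, 0.14, 0], "rot": [0, 0, 0]}, {"gripper": 0.1, "travel": [-0.3, 0.1, 0], "rot": [0, 0, 0]}, {"gripper": 0.1, "travel": [-0.31, 0.06, 0], "rot": [0, 0, 0]}]
```

Request:
move_arm(targets=[{"gripper": 0.1, "travel": [-0.18, -0.26, 0], "rot": [0, 0, 0]}, {"gripper": 0.1, "travel": [-0.14, -0.28, 0], "rot": [0, 0, 0]}, {"gripper": 0.1, "travel": [-0.1, -0.3, 0], "rot": [0, 0, 0]}, {"gripper": 0.1, "travel": [-0.06, -0.31, 0], "rot": [0, 0, 0]}, {"gripper": 0.1, "travel": [-0.02, -0.31, 0], "rot": [0, 0, 0]}, {"gripper": 0.1, "travel": [0.02, -0.31, 0], "rot": [0, 0, 0]}, {"gripper": 0.1, "travel": [0.06, -0.31, 0], "rot": [0, 0, 0]}, {"gripper": 0.1, "travel": [0.1, -0.3, 0], "rot": [0, 0, 0]}, {"gripper": 0.1, "travel": [0.14, -0.28, 0], "rot": [0, 0, 0]}, {"gripper": 0.1, "travel": [0.17, -0.26, 0], "rot": [0, 0, 0]}])

```text
t: 18.02
tcp_pos: [0.4732, -0.0359, 0.1319]
tool_rot: [0.707, 0.708, 0.001, 0.005]
force: [0.2, -7.4, 7.4]
finger_gap: 0.198
```

```bash
python3 -c "
from circ import *
report()"
```

```text
t 18.02 tcp [ 0.4732 -0.0359  0.1319] yaw 90.06 phi -123.7 r 61.08 F [ 0.2 -7.4  7.4] Frad(out) 6.1 Ftan(cw) -4.3 M [-1.25 -0.35  0.07] gap 0.198
```

Request:
move_arm(targets=[{"gripper": 0.1, "travel": [0.21, -0.24, 0], "rot": [0, 0, 0]}, {"gripper": 0.1, "travel": [0.24, -0.21, 0], "rot": [0, 0, 0]}, {"gripper": 0.1, "travel": [0.26, -0.18, 0], "rot": [0, 0, 0]}, {"gripper": 0.1, "travel": [0.28, -0.14, 0], "rot": [0, 0, 0]}, {"gripper": 0.1, "travel": [0.3, -0.1, 0], "rot": [0, 0, 0]}, {"gripper": 0.1, "travel": [0.31, -0.06, 0], "rot": [0, 0, 0]}, {"gripper": 0.1, "travel": [0.31, -0.02, 0], "rot": [0, 0, 0]}, {"gripper": 0.1, "travel": [0.31, 0.02, 0], "rot": [0, 0, 0]}, {"gripper": 0.1, "travel": [0.31, 0.06, 0], "rot": [0, 0, 0]}, {"gripper": 0.1, "travel": [0.3, 0.1, 0], "rot": [0, 0, 0]}])

```text
t: 18.85
tcp_pos: [0.4501, 0.0369, 0.131]
tool_rot: [0.707, 0.708, -0.001, 0.001]
force: [-1.9, -5.8, 8.4]
finger_gap: 0.201
```

```bash
python3 -c "
from circ import *
report()"
```

```text
t 18.85 tcp [0.4501 0.0369 0.131 ] yaw 90.09 phi 158.9 r 61.09 F [-1.9 -5.8  8.4] Frad(out) -0.4 Ftan(cw) -6.1 M [-1.13  0.19  0.  ] gap 0.201
```

Clean: about 0 N radial, 6 N tangential. Continuing through the next 150°.

Request:
move_arm(targets=[{"gripper": 0.1, "travel": [0.28, 0.14, 0], "rot": [0, 0, 0]}, {"gripper": 0.1, "travel": [0.26, 0.17, 0], "rot": [0, 0, 0]}, {"gripper": 0.1, "travel": [0.24, 0.21, 0], "rot": [0, 0, 0]}, {"gripper": 0.1, "travel": [0.21, 0.24, 0], "rot": [0, 0, 0]}, {"gripper": 0.1, "travel": [0.18, 0.26, 0], "rot": [0, 0, 0]}, {"gripper": 0.1, "travel": [0.14, 0.28, 0], "rot": [0, 0, 0]}, {"gripper": 0.1, "travel": [0.1, 0.3, 0], "rot": [0, 0, 0]}, {"gripper": 0.1, "travel": [0.06, 0.31, 0], "rot": [0, 0, 0]}, {"gripper": 0.1, "travel": [0.02, 0.31, 0], "rot": [0, 0, 0]}, {"gripper": 0.1, "travel": [-0.02, 0.31, 0], "rot": [0, 0, 0]}, {"gripper": 0.1, "travel": [-0.06, 0.31, 0], "rot": [0, 0, 0]}, {"gripper": 0.1, "travel": [-0.1, 0.3, 0], "rot": [0, 0, 0]}])

```text
t: 19.85
tcp_pos: [0.5258, 0.0722, 0.1305]
tool_rot: [0.707, 0.707, -0.002, -0.004]
force: [-5.4, 5.6, 10.5]
finger_gap: 0.198
```

```bash
python3 -c "
from circ import *
report()"
```

```text
t 19.85 tcp [0.5258 0.0722 0.1305] yaw 89.97 phi 71.9 r 60.24 F [-5.4  5.6 10.5] Frad(out) 3.6 Ftan(cw) -6.9 M [ 0.71  1.09 -0.01] gap 0.198
```

Request:
move_arm(targets=[{"gripper": 0.1, "travel": [-0.14, 0.28, -0.01], "rot": [0, 0, 0]}, {"gripper": 0.1, "travel": [-0.17, 0.26, -0.01], "rot": [0, 0, 0]}, {"gripper": 0.1, "travel": [-0.21, 0.24, 0], "rot": [0, 0, 0]}, {"gripper": 0.1, "travel": [-0.24, 0.21, 0], "rot": [0, 0, 0]}, {"gripper": 0.1, "travel": [-0.26, 0.18, 0], "rot": [0, 0, 0]}, {"gripper": 0.1, "travel": [-0.28, 0.14, 0], "rot": [0, 0, 0]}, {"gripper": 0.1, "travel": [-0.3, 0.1, 0], "rot": [0, 0, 0]}, {"gripper": 0.1, "travel": [-0.31, 0.06, 0], "rot": [0, 0, 0]}])

```text
t: 20.52
tcp_pos: [0.5661, 0.0241, 0.1314]
tool_rot: [0.707, 0.707, 0.001, -0.001]
force: [0.5, 5.4, 6.1]
finger_gap: 0.198
```

```bash
python3 -c "
from circ import *
report(); rows(-352.3,[7.5]*20); s=imaging.snapshot('wrist');st=readout.sense();T=wcam(s,st); cv2.imwrite('pics/w10.png',s['img'][:,:,::-1]); np.savez('w10.npz',img=s['img'],T=T,tcp=st['tcp_pos'])"
```

```text
t 20.52 tcp [0.5661 0.0241 0.1314] yaw 89.94 phi 8.8 r 59.66 F [0.5 5.4 6.1] Frad(out) 1.3 Ftan(cw) -5.2 M [ 0.97  0.32 -0.02] gap 0.198
end phi -502.3
[{"gripper": 0.1, "travel": [-0.31, 0.02, 0], "rot": [0, 0, 0]}, {"gripper": 0.1, "travel": [-0.31, -0.02, 0], "rot": [0, 0, 0]}, {"gripper": 0.1, "travel": [-0.31, -0.06, 0], "rot": [0, 0, 0]}, {"gripper": 0.1, "travel": [-0.3, -0.1, 0], "rot": [0, 0, 0]}, {"gripper": 0.1, "travel": [-0.28, -0.14, 0], "rot": [0, 0, 0]}, {"gripper": 0.1, "travel": [-0.26, -0.17, 0], "rot": [0, 0, 0]}, {"gripper": 0.1, "travel": [-0.24, -0.21, 0], "rot": [0, 0, 0]}, {"gripper": 0.1, "travel": [-0.21, -0.24, 0], "rot": [0, 0, 0]}, {"gripper": 0.1, "travel": [-0.18, -0.26, 0], "rot": [0, 0, 0]}, {"gripper": 0.1, "travel": [-0.14, -0.28, 0], "rot": [0, 0, 0]}, {"gripper": 0.1, "travel": [-0.1, -0.3, 0], "rot": [0, 0, 0]}, {"gripper": 0.1, "travel": [-0.06, -0.31, 0], "rot": [0, 0, 0]}, {"gripper": 0.1, "travel": [-0.02, -0.31, 0], "rot": [0, 0, 0]}, {"gripper": 0.1, "travel": [0.02, -0.31, 0], "rot": [0, 0, 0]}, {"gripper": 0.1, "travel": [0.06, -0.31, 0], "rot": [0, 0, 0]}, {"gripper": 0.1, "travel": [0.1, -0.3, 0], "rot": [0, 0, 0]}, {"gripper": 0.1, "travel": [0.14, -0.28, 0], "rot": [0, 0, 0]}, {"gripper": 0.1, "travel": [0.17, -0.26, 0], "rot": [0, 0, 0]}, {"gripper": 0.1, "travel": [0.21, -0.24, 0], "rot": [0, 0, 0]}, {"gripper": 0.1, "travel": [0.24, -0.21, 0], "rot": [0, 0, 0]}]
```

View pics/w10.png

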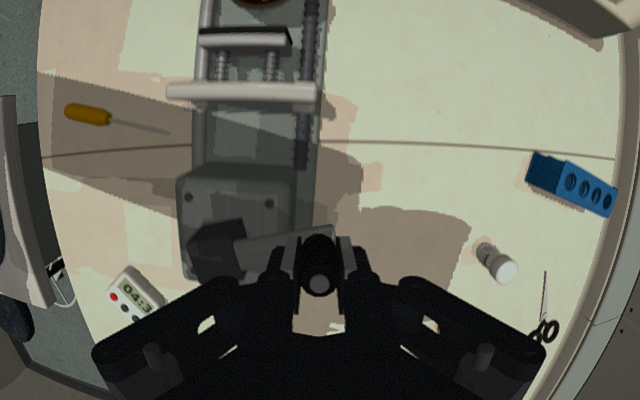

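The jaw has advanced and the crank is still seated. Second revolution.

Request:
move_arm(targets=[{"gripper": 0.1, "travel": [-0.31, 0.02, 0], "rot": [0, 0, 0]}, {"gripper": 0.1, "travel": [-0.31, -0.02, 0], "rot": [0, 0, 0]}, {"gripper": 0.1, "travel": [-0.31, -0.06, 0], "rot": [0, 0, 0]}, {"gripper": 0.1, "travel": [-0.3, -0.1, 0], "rot": [0, 0, 0]}, {"gripper": 0.1, "travel": [-0.28, -0.14, 0], "rot": [0, 0, 0]}, {"gripper": 0.1, "travel": [-0.26, -0.17, 0], "rot": [0, 0, 0]}, {"gripper": 0.1, "travel": [-0.24, -0.21, 0], "rot": [0, 0, 0]}, {"gripper": 0.1, "travel": [-0.21, -0.24, 0], "rot": [0, 0, 0]}, {"gripper": 0.1, "travel": [-0.18, -0.26, 0], "rot": [0, 0, 0]}, {"gripper": 0.1, "travel": [-0.14, -0.28, 0], "rot": [0, 0, 0]}, {"gripper": 0.1, "travel": [-0.1, -0.3, 0], "rot": [0, 0, 0]}, {"gripper": 0.1, "travel": [-0.06, -0.31, 0], "rot": [0, 0, 0]}, {"gripper": 0.1, "travel": [-0.02, -0.31, 0], "rot": [0, 0, 0]}, {"gripper": 0.1, "travel": [0.02, -0.31, 0], "rot": [0, 0, 0]}, {"gripper": 0.1, "travel": [0.06, -0.31, 0], "rot": [0, 0, 0]}, {"gripper": 0.1, "travel": [0.1, -0.3, 0], "rot": [0, 0, 0]}, {"gripper": 0.1, "travel": [0.14, -0.28, 0], "rot": [0, 0, 0]}, {"gripper": 0.1, "travel": [0.17, -0.26, 0], "rot": [0, 0, 0]}, {"gripper": 0.1, "travel": [0.21, -0.24, 0], "rot": [0, 0, 0]}, {"gripper": 0.1, "travel": [0.24, -0.21, 0], "rot": [0, 0, 0]}])

```text
t: 22.23
tcp_pos: [0.4587, -0.0228, 0.1315]
tool_rot: [0.707, 0.707, -0.0, 0.002]
force: [4.0, -4.4, 5.6]
finger_gap: 0.199
```

```bash
python3 -c "
from circ import *
report(); rows(-502.3,[7.5]*20); s=imaging.snapshot('wrist')
u=np.array([.082,.9966])
for n,pts in (('w2.npz',[(313.75,119)]),('w10.npz',[(243,92)])):
  z=np.load(n); 
  for p in pts: q=wat(s,z['T'],*p,.068); print(n,q,(q[:2]-[.506,.0147])@u)
"
```

```text
t 22.23 tcp [ 0.4587 -0.0228  0.1315] yaw 90.05 phi -142.1 r 61.34 F [ 4.  -4.4  5.6] Frad(out) -0.4 Ftan(cw) -5.9 M [-0.61 -0.88 -0.01] gap 0.199
end phi -652.3
[{"gripper": 0.1, "travel": [0.26, -0.18, 0], "rot": [0, 0, 0]}, {"gripper": 0.1, "travel": [0.28, -0.14, 0], "rot": [0, 0, 0]}, {"gripper": 0.1, "travel": [0.3, -0.1, 0], "rot": [0, 0, 0]}, {"gripper": 0.1, "travel": [0.31, -0.06, 0], "rot": [0, 0, 0]}, {"gripper": 0.1, "travel": [0.31, -0.02, 0], "rot": [0, 0, 0]}, {"gripper": 0.1, "travel": [0.31, 0.02, 0], "rot": [0, 0, 0]}, {"gripper": 0.1, "travel": [0.31, 0.06, 0], "rot": [0, 0, 0]}, {"gripper": 0.1, "travel": [0.3, 0.1, 0], "rot": [0, 0, 0]}, {"gripper": 0.1, "travel": [0.28, 0.14, 0], "rot": [0, 0, 0]}, {"gripper": 0.1, "travel": [0.26, 0.17, 0], "rot": [0, 0, 0]}, {"gripper": 0.1, "travel": [0.24, 0.21, 0], "rot": [0, 0, 0]}, {"gripper": 0.1, "travel": [0.21, 0.24, 0], "rot": [0, 0, 0]}, {"gripper": 0.1, "travel": [0.18, 0.26, 0], "rot": [0, 0, 0]}, {"gripper": 0.1, "travel": [0.14, 0.28, 0], "rot": [0, 0, 0]}, {"gripper": 0.1, "travel": [0.1, 0.3, 0], "rot": [0, 0, 0]}, {"gripper": 0.1, "travel": [0.06, 0.31, 0], "rot": [0, 0, 0]}, {"gripper": 0.1, "travel": [0.02, 0.31, 0], "rot": [0, 0, 0]}, {"gripper": 0.1, "travel": [-0.02, 0.31, 0], "rot": [0, 0, 0]}, {"gripper": 0.1, "travel": [-0.06, 0.31, 0], "rot": [0, 0, 0]}, {"gripper": 0.1, "travel": [-0.1, 0.3, 0], "rot": [0, 0, 0]}]
w2.npz [0.51090273 0.07866431 0.068     ] 0.06414885453334124
w10.npz [0.51888083 0.10543136 0.068     ] 0.09147910474744873
```

Request:
move_arm(targets=[{"gripper": 0.1, "travel": [0.26, -0.18, 0], "rot": [0, 0, 0]}, {"gripper": 0.1, "travel": [0.28, -0.14, 0], "rot": [0, 0, 0]}, {"gripper": 0.1, "travel": [0.3, -0.1, 0], "rot": [0, 0, 0]}, {"gripper": 0.1, "travel": [0.31, -0.06, 0], "rot": [0, 0, 0]}, {"gripper": 0.1, "travel": [0.31, -0.02, 0], "rot": [0, 0, 0]}, {"gripper": 0.1, "travel": [0.31, 0.02, 0], "rot": [0, 0, 0]}, {"gripper": 0.1, "travel": [0.31, 0.06, 0], "rot": [0, 0, 0]}, {"gripper": 0.1, "travel": [0.3, 0.1, 0], "rot": [0, 0, 0]}, {"gripper": 0.1, "travel": [0.28, 0.14, 0], "rot": [0, 0, 0]}, {"gripper": 0.1, "travel": [0.26, 0.17, 0], "rot": [0, 0, 0]}, {"gripper": 0.1, "travel": [0.24, 0.21, 0], "rot": [0, 0, 0]}, {"gripper": 0.1, "travel": [0.21, 0.24, 0], "rot": [0, 0, 0]}, {"gripper": 0.1, "travel": [0.18, 0.26, 0], "rot": [0, 0, 0]}, {"gripper": 0.1, "travel": [0.14, 0.28, 0], "rot": [0, 0, 0]}, {"gripper": 0.1, "travel": [0.1, 0.3, 0], "rot": [0, 0, 0]}, {"gripper": 0.1, "travel": [0.06, 0.31, 0], "rot": [0, 0, 0]}, {"gripper": 0.1, "travel": [0.02, 0.31, 0], "rot": [0, 0, 0]}, {"gripper": 0.1, "travel": [-0.02, 0.31, 0], "rot": [0, 0, 0]}, {"gripper": 0.1, "travel": [-0.06, 0.31, 0], "rot": [0, 0, 0]}, {"gripper": 0.1, "travel": [-0.1, 0.3, 0], "rot": [0, 0, 0]}])

```text
t: 23.95
tcp_pos: [0.5226, 0.0733, 0.1304]
tool_rot: [0.707, 0.707, -0.004, -0.007]
force: [-4.2, 9.9, 11.2]
finger_gap: 0.201
```

```bash
python3 -c "
from circ import *
st=report(); rows(-652.3,[7.5]*10); s=imaging.snapshot('wrist');T=wcam(s,st); np.savez('w11.npz',img=s['img'],T=T)
crop(s['img'],150,0,450,260,2,'w11.png')
s=imaging.snapshot('top'); crop(s['img'],180,185,310,245,6,'t11.png')
"
```

```text
t 23.95 tcp [0.5226 0.0733 0.1304] yaw 89.95 phi 75.1 r 60.43 F [-4.2  9.9 11.2] Frad(out) 8.5 Ftan(cw) -6.6 M [ 1.5   0.96 -0.02] gap 0.201
end phi -727.3
[{"gripper": 0.1, "travel": [-0.14, 0.28, 0], "rot": [0, 0, 0]}, {"gripper": 0.1, "travel": [-0.17, 0.26, 0], "rot": [0, 0, 0]}, {"gripper": 0.1, "travel": [-0.21, 0.24, 0], "rot": [0, 0, 0]}, {"gripper": 0.1, "travel": [-0.24, 0.21, 0], "rot": [0, 0, 0]}, {"gripper": 0.1, "travel": [-0.26, 0.18, 0], "rot": [0, 0, 0]}, {"gripper": 0.1, "travel": [-0.28, 0.14, 0], "rot": [0, 0, 0]}, {"gripper": 0.1, "travel": [-0.3, 0.1, 0], "rot": [0, 0, 0]}, {"gripper": 0.1, "travel": [-0.31, 0.06, 0], "rot": [0, 0, 0]}, {"gripper": 0.1, "travel": [-0.31, 0.02, 0], "rot": [0, 0, 0]}, {"gripper": 0.1, "travel": [-0.31, -0.02, 0], "rot": [0, 0, 0]}]
```

View pics/w11.png

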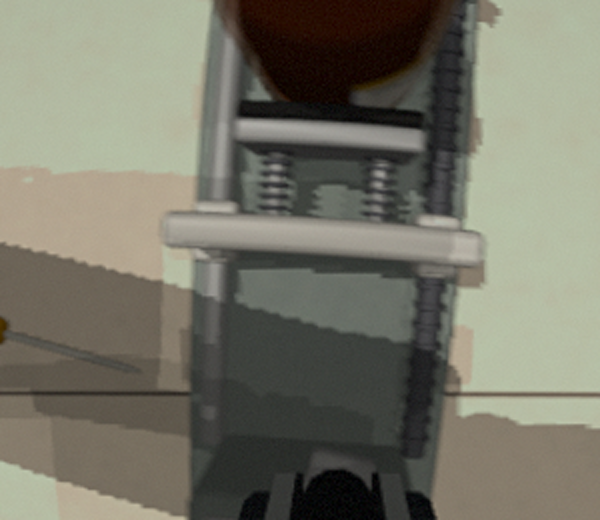

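View pics/t11.png

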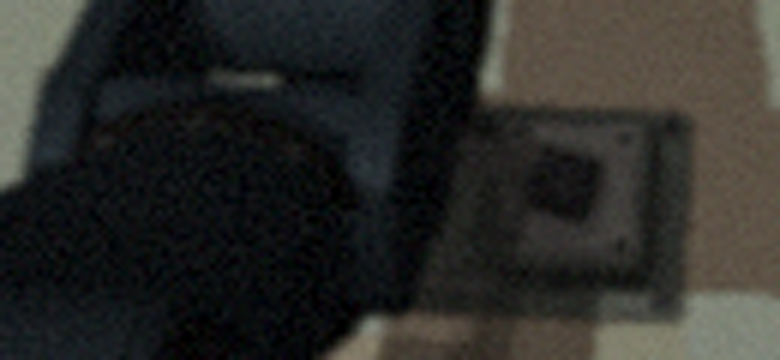

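The wrist crop shows the pad's black rubber edge at (330,108) against the bottle, and the jaw's top centre at (322,238). I'll measure jaw travel and pad spacing against the earlier image.

```bash
python3 -c "
from circ import *
s=imaging.snapshot('wrist'); u=np.array([.082,.9966]); c0=np.array([.506,.0147])
print(readout.sense()['t'])
z=np.load('w2.npz')
for k in ('w2','w11'):
  z=np.load(k+'.npz'); T=z['T']
  if k=='w2': jaw=[(255+240/4,60+207/4),(255+240/4,60+264/4)]; pad=[(255+250/4,60+52/4),(255+250/4,60+72/4),(255+250/4,60+98/4)]
  else: jaw=[(311,108),(311,130)]; pad=[(150+330/2,104/2),(150+330/2,119/2),(150+330/2,146/2)]
  print(k,'jaw',[round(float((wat(s,T,*p,.068)[:2]-c0)@u)*1e3,1) for p in jaw],'pad',[round(float((wat(s,T,*p,.062)[:2]-c0)@u)*1e3,1) for p in pad])
  g=cv2.cvtColor(z['img'],cv2.COLOR_RGB2GRAY)
  print(g[40:140,315].tolist())
"
```

```text
24.1
w2 jaw [70.9, 57.8] pad [107.8, 103.1, 96.9]
[110, 108, 110, 108, 109, 109, 110, 109, 112, 110, 111, 111, 111, 110, 110, 113, 109, 111, 110, 111, 111, 109, 109, 110, 109, 110, 109, 109, 110, 110, 110, 110, 93, 47, 20, 18, 20, 19, 15, 58, 118, 144, 144, 143, 133, 125, 104, 64, 34, 34, 42, 48, 50, 50, 50, 47, 48, 47, 52, 65, 88, 95, 95, 96, 96, 96, 93, 96, 94, 94, 94, 95, 84, 82, 103, 130, 145, 151, 147, 146, 144, 140, 139, 134, 115, 98, 67, 49, 46, 48, 51, 55, 92, 95, 95, 95, 95, 94, 97, 76]
w11 jaw [130.6, 116.8] pad [167.6, 162.6, 153.6]
[12, 7, 12, 10, 12, 10, 4, 14, 10, 14, 10, 5, 11, 12, 5, 16, 15, 16, 9, 17, 50, 105, 131, 149, 158, 158, 159, 157, 151, 142, 125, 105, 81, 53, 39, 44, 44, 38, 43, 50, 67, 72, 72, 72, 72, 68, 73, 70, 70, 71, 61, 61, 86, 113, 111, 111, 110, 112, 112, 110, 110, 110, 108, 111, 112, 109, 111, 109, 104, 104, 125, 142, 150, 162, 168, 168, 164, 163, 162, 158, 157, 157, 153, 147, 135, 124, 109, 81, 57, 55, 55, 57, 58, 61, 64, 62, 78, 109, 111, 109]
```

The pad isn't compressed yet (38.9 mm against 38.8 mm at rest); the jaw is at about 124–126 mm. Another 75°, gently.

Request:
move_arm(targets=[{"gripper": 0.1, "travel": [-0.14, 0.28, 0], "rot": [0, 0, 0]}, {"gripper": 0.1, "travel": [-0.17, 0.26, 0], "rot": [0, 0, 0]}, {"gripper": 0.1, "travel": [-0.21, 0.24, 0], "rot": [0, 0, 0]}, {"gripper": 0.1, "travel": [-0.24, 0.21, 0], "rot": [0, 0, 0]}, {"gripper": 0.1, "travel": [-0.26, 0.18, 0], "rot": [0, 0, 0]}, {"gripper": 0.1, "travel": [-0.28, 0.14, 0], "rot": [0, 0, 0]}, {"gripper": 0.1, "travel": [-0.3, 0.1, 0], "rot": [0, 0, 0]}, {"gripper": 0.1, "travel": [-0.31, 0.06, 0], "rot": [0, 0, 0]}, {"gripper": 0.1, "travel": [-0.31, 0.02, 0], "rot": [0, 0, 0]}, {"gripper": 0.1, "travel": [-0.31, -0.02, 0], "rot": [0, 0, 0]}])

```text
t: 24.93
tcp_pos: [0.5665, 0.0084, 0.1314]
tool_rot: [0.707, 0.707, 0.001, -0.0]
force: [4.6, 4.9, 6.0]
finger_gap: 0.196
```

```bash
python3 -c "
from circ import *
st=report(); rows(-727.3,[7]*6+[5,3]); s=imaging.snapshot('wrist');T=wcam(s,st); np.savez('w12.npz',img=s['img'],T=T)
crop(s['img'],150,0,450,260,2,'w12.png')
s=imaging.snapshot('scene'); crop(s['img'],190,120,320,240,5,'s12.png')
"
```

```text
t 24.93 tcp [0.5665 0.0084 0.1314] yaw 89.96 phi -6.2 r 59.71 F [4.6 4.9 6. ] Frad(out) 4.0 Ftan(cw) -5.4 M [ 0.97 -0.61 -0.01] gap 0.196
end phi -777.3
[{"gripper": 0.1, "travel": [-0.29, -0.05, 0], "rot": [0, 0, 0]}, {"gripper": 0.1, "travel": [-0.28, -0.09, 0], "rot": [0, 0, 0]}, {"gripper": 0.1, "travel": [-0.27, -0.12, 0], "rot": [0, 0, 0]}, {"gripper": 0.1, "travel": [-0.25, -0.15, 0], "rot": [0, 0, 0]}, {"gripper": 0.1, "travel": [-0.23, -0.18, 0], "rot": [0, 0, 0]}, {"gripper": 0.1, "travel": [-0.2, -0.21, 0], "rot": [0, 0, 0]}, {"gripper": 0.1, "travel": [-0.13, -0.16, 0], "rot": [0, 0, 0]}, {"gripper": 0.1, "travel": [-0.07, -0.1, 0], "rot": [0, 0, 0]}]
```

View pics/w12.png

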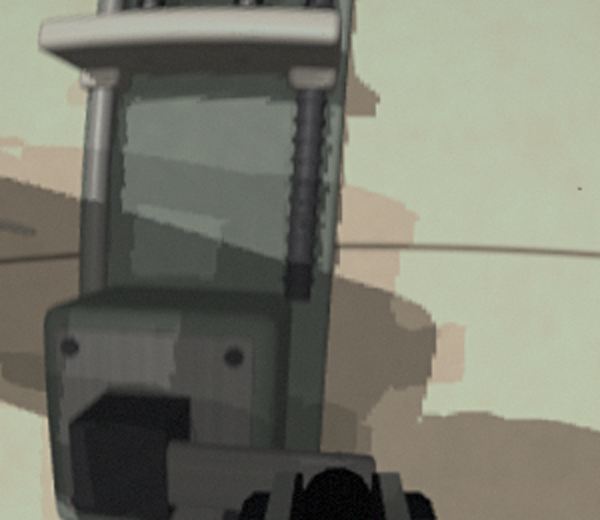

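View pics/s12.png

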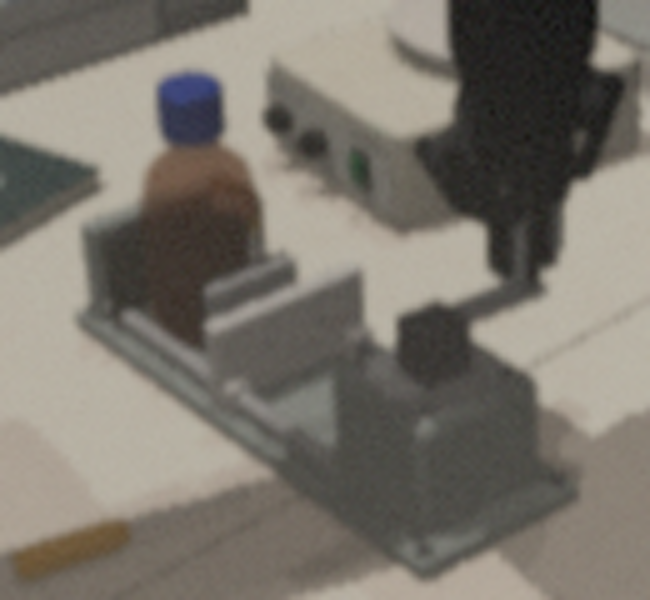

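The scene view shows the jaw's top edge from (210,325) to (360,268) and the pad at (250,275) close to the bottle. I'll compare both edges with the initial scene picture.

```bash
python3 -c "
from circ import *
s=imaging.snapshot('scene'); u=np.array([.082,.9966]); img0=cv2.imread('pics/scene0.png')[:,:,::-1]
D=lambda p,z:round(float((atz(s,*p,z)[:2]-[.506,.0147])@u)*1e3,1)
print('jaw0',D((200+385/5,130+268/5),.068),D((200+235/5,130+330/5),.068),'jaw',D((262,173.6),.068),D((190+210/5,120+325/5),.068))
print('pad0',D((263,181),.06),'pad',D((248.6,171.6),.06))
crop(img0,225,150,295,210,11,'s1z.png'); crop(s['img'],215,150,285,210,11,'s12z.png')
"
```

```text
jaw0 54.3 58.4 jaw 124.5 129.9
pad0 101.1 pad 170.0
```

View pics/s1z.png

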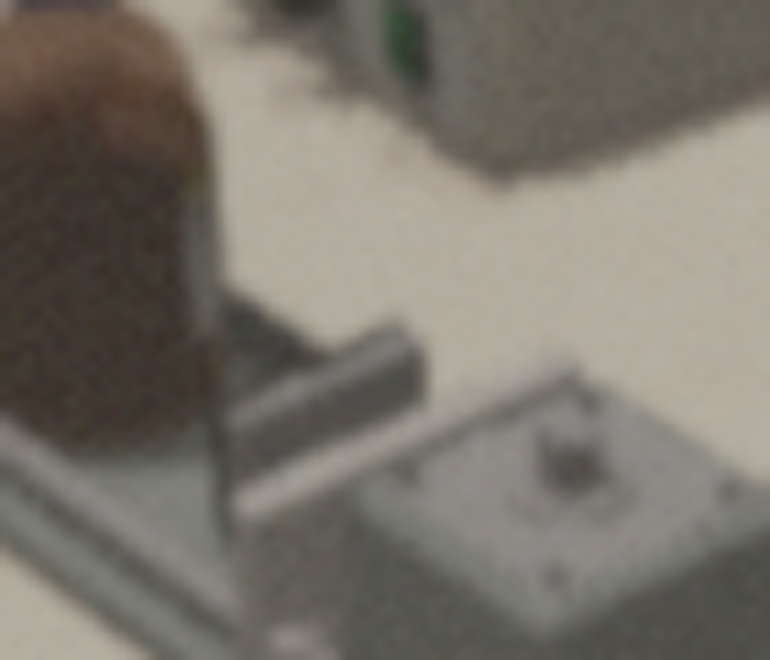

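View pics/s12z.png

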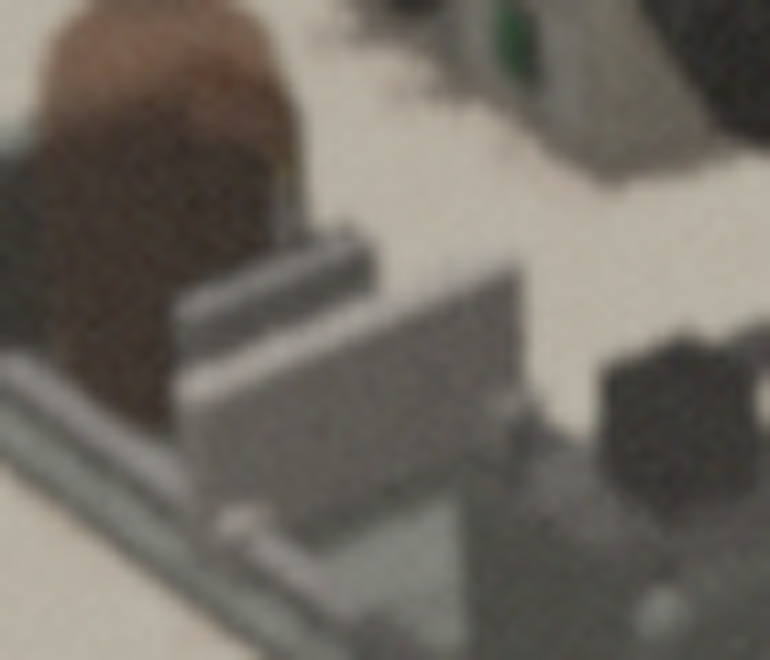

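The scene cameras show about 70 mm of jaw travel, matching 711° of winding, so the jaw is near 133 mm with contact expected at about 136 mm. Another 50°, then check.

Request:
move_arm(targets=[{"gripper": 0.1, "travel": [-0.29, -0.05, 0], "rot": [0, 0, 0]}, {"gripper": 0.1, "travel": [-0.28, -0.09, 0], "rot": [0, 0, 0]}, {"gripper": 0.1, "travel": [-0.27, -0.12, 0], "rot": [0, 0, 0]}, {"gripper": 0.1, "travel": [-0.25, -0.15, 0], "rot": [0, 0, 0]}, {"gripper": 0.1, "travel": [-0.23, -0.18, 0], "rot": [0, 0, 0]}, {"gripper": 0.1, "travel": [-0.2, -0.21, 0], "rot": [0, 0, 0]}, {"gripper": 0.1, "travel": [-0.13, -0.16, 0], "rot": [0, 0, 0]}, {"gripper": 0.1, "travel": [-0.07, -0.1, 0], "rot": [0, 0, 0]}])

```text
t: 25.75
tcp_pos: [0.5402, -0.0359, 0.1313]
tool_rot: [0.707, 0.707, 0.001, 0.001]
force: [5.6, 0.6, 3.9]
finger_gap: 0.198
```

```bash
python3 -c "
from circ import *
st=report(); rows(-777.3,[3,5,6,6,6,6,5,3]); 
s=imaging.snapshot('scene'); crop(s['img'],190,130,290,220,7,'s13.png')
"
```

```text
t 25.75 tcp [ 0.5402 -0.0359  0.1313] yaw 89.94 phi -56.9 r 60.65 F [5.6 0.6 3.9] Frad(out) 2.5 Ftan(cw) -5.0 M [ 0.42 -1.01 -0.04] gap 0.198
end phi -817.3
[{"gripper": 0.1, "travel": [-0.07, -0.11, 0], "rot": [0, 0, 0]}, {"gripper": 0.1, "travel": [-0.1, -0.19, 0], "rot": [0, 0, 0]}, {"gripper": 0.1, "travel": [-0.09, -0.23, 0], "rot": [0, 0, 0]}, {"gripper": 0.1, "travel": [-0.07, -0.24, 0], "rot": [0, 0, 0]}, {"gripper": 0.1, "travel": [-0.04, -0.25, 0], "rot": [0, 0, 0]}, {"gripper": 0.1, "travel": [-0.02, -0.25, 0], "rot": [0, 0, 0]}, {"gripper": 0.1, "travel": [0.01, -0.21, 0], "rot": [0, 0, 0]}, {"gripper": 0.1, "travel": [0.01, -0.13, 0], "rot": [0, 0, 0]}]
```

View pics/s13.png

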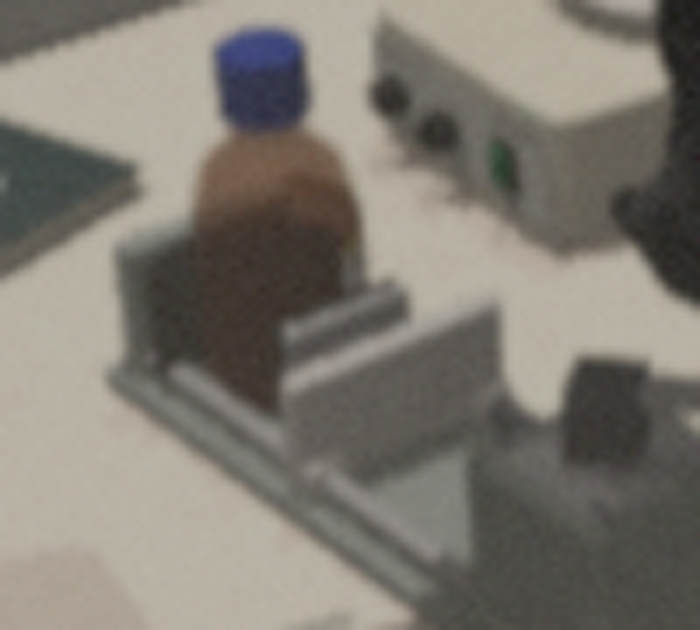

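Request:
move_arm(targets=[{"gripper": 0.1, "travel": [-0.07, -0.11, 0], "rot": [0, 0, 0]}, {"gripper": 0.1, "travel": [-0.1, -0.19, 0], "rot": [0, 0, 0]}, {"gripper": 0.1, "travel": [-0.09, -0.23, 0], "rot": [0, 0, 0]}, {"gripper": 0.1, "travel": [-0.07, -0.24, 0], "rot": [0, 0, 0]}, {"gripper": 0.1, "travel": [-0.04, -0.25, 0], "rot": [0, 0, 0]}, {"gripper": 0.1, "travel": [-0.02, -0.25, 0], "rot": [0, 0, 0]}])

```text
t: 26.3
tcp_pos: [0.5093, -0.0461, 0.1314]
tool_rot: [0.707, 0.707, 0.001, 0.002]
force: [6.0, -0.4, 3.1]
finger_gap: 0.198
```

```bash
python3 -c "
from circ import *
st=report()"
```

```text
t 26.3 tcp [ 0.5093 -0.0461  0.1314] yaw 89.99 phi -88.0 r 61.05 F [ 6.  -0.4  3.1] Frad(out) 0.6 Ftan(cw) -5.9 M [ 0.08 -1.2  -0.  ] gap 0.198
```

Request:
move_arm(targets=[{"gripper": 0.1, "travel": [0.01, -0.21, 0], "rot": [0, 0, 0]}, {"gripper": 0.1, "travel": [0.01, -0.13, 0], "rot": [0, 0, 0]}, {"gripper": 0.1, "travel": [0, 0, 0], "rot": [0, 0, 0]}])

```text
t: 26.55
tcp_pos: [0.5001, -0.0458, 0.1314]
tool_rot: [0.707, 0.707, 0.0, 0.002]
force: [4.8, -1.4, 5.5]
finger_gap: 0.196
```

```bash
python3 -c "
from circ import *
st=report()
s=imaging.snapshot('wrist');T=wcam(s,st);np.savez('w14.npz',img=s['img'],T=T)
s=imaging.snapshot('scene'); crop(s['img'],190,130,290,220,7,'s14.png'); np.save('s14.npy',s['img'])
crop(s['img'],215,145,270,195,14,'s14z.png')
"
```

```text
t 26.55 tcp [ 0.5001 -0.0458  0.1314] yaw 90.01 phi -96.6 r 61.08 F [ 4.8 -1.4  5.5] Frad(out) 0.9 Ftan(cw) -4.9 M [-0.25 -0.99 -0.  ] gap 0.196
```

View pics/s14z.png

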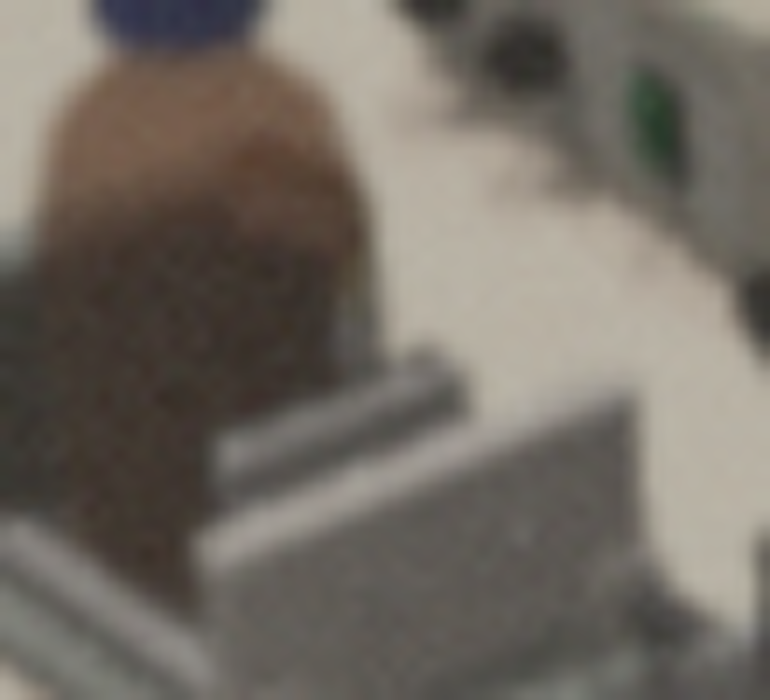

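The scene view doesn't resolve the spring compression well enough. I'll let go, rise, and look straight down from the same relative viewpoint as the first wrist picture.

Request:
move_arm(targets=[{"gripper": 0.3, "travel": [0, 0, 0], "rot": [0, 0, 0]}, {"gripper": 0.6, "travel": [0, 0, 0], "rot": [0, 0, 0]}, {"gripper": 0.6, "travel": [0, 0, 0], "rot": [0, 0, 0]}, {"gripper": 0.6, "travel": [0, 0, -0.4], "rot": [0, 0, 0]}, {"gripper": 0.6, "travel": [0, 0, -0.8], "rot": [0, 0, 0]}, {"gripper": 0.6, "travel": [0, 0, -0.9], "rot": [0, 0, 0]}, {"gripper": 0.6, "travel": [0, 0, -0.9], "rot": [0, 0, 0]}, {"gripper": 0.6, "travel": [0.4, 0, -0.68], "rot": [0, 0, 0]}, {"gripper": 0.6, "travel": [0.9, 0.1, 0], "rot": [0, 0, 0]}, {"gripper": 0.6, "travel": [0.9, 0.1, 0], "rot": [0, 0, 0]}, {"gripper": 0.6, "travel": [0.9, 0.1, 0], "rot": [0, 0, 0]}, {"gripper": 0.6, "travel": [0.9, 0.1, 0], "rot": [0, 0, 0]}, {"gripper": 0.6, "travel": [0.9, 0.1, 0], "rot": [0, 0, 0]}, {"gripper": 0.6, "travel": [0.7, 0.1, 0], "rot": [0, 0, 0]}, {"gripper": 0.6, "travel": [0, 0, 0], "rot": [0, 0, 0]}, {"gripper": 0.6, "travel": [0, 0, 0], "rot": [0, 0, 0]}, {"gripper": 0.6, "travel": [0, 0, 0], "rot": [0, 0, 0]}, {"gripper": 0.6, "travel": [0, 0, 0], "rot": [0, 0, 0]}])

```text
t: 28.15
tcp_pos: [0.514, 0.0944, 0.223]
tool_rot: [0.707, 0.707, -0.0, -0.0]
force: [-0.2, 0.0, -0.1]
finger_gap: 0.601
```

```bash
python3 -c "
from circ import *
st=report()
s=imaging.snapshot('wrist');T=wcam(s,st);np.savez('w15.npz',img=s['img'],T=T)
crop(s['img'],200,0,440,240,3,'w15.png')
"
```

```text
t 28.15 tcp [0.514  0.0944 0.223 ] yaw 89.94 phi 85.1 r 79.81 F [-0.2  0.  -0.1] Frad(out) -0.0 Ftan(cw) -0.2 M [-0.02 -0.01 -0.04] gap 0.601
```

View pics/w15.png

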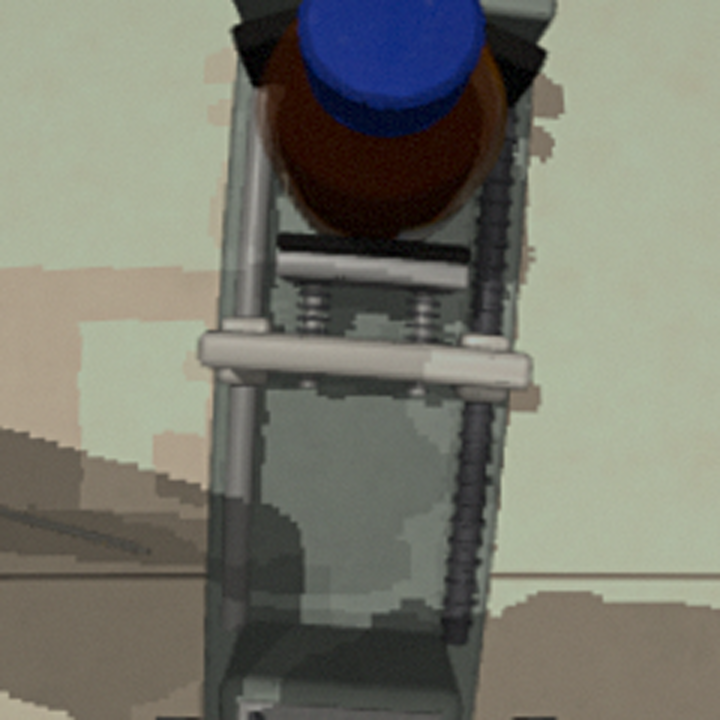

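The bottle sits in the V, cap at (390,60), and the plunger ends show behind the jaw at (308,385) and (418,390), so the spring is compressed. Measuring it against the rest image.

```bash
python3 -c "
from circ import *
s={'fx':309.70691628693146,'cx':318.23459565758657,'cy':197.71263398626107}; u=np.array([.082,.9966]); c0=np.array([.506,.0147])
def prof(k,cols):
  z=np.load(k+'.npz'); g=cv2.cvtColor(z['img'],cv2.COLOR_RGB2GRAY).astype(float); T=z['T']
  for c in cols:
    v=g[:,c-1:c+2].mean(1); d=np.diff(v)
    # list strong edges
    e=[(i+.5,round(d[i])) for i in range(60,145) if abs(d[i])>18]
    print(k,c,e)
prof('w2',[288,300,312,320,325]); prof('w15',[296,308,318,330])
for k,j,p in (('w2',(315,112.5,126.5),(315,72,79,86.5)),('w15',(200+380/3,335/3,378/3),(200+380/3,237/3,256/3,283/3))):
  T=np.load(k+'.npz')['T']
  print(k,'jaw',[round(float((wat(s,T,j[0],v,.068)[:2]-c0)@u)*1e3,1) for v in j[1:]],'pad',[round(float((wat(s,T,p[0],v,.062)[:2]-c0)@u)*1e3,1) for v in p[1:]])
"
```

```text
w2 288 [(70.5, -27), (71.5, -50), (76.5, 19), (77.5, 87), (78.5, 38), (84.5, -28), (85.5, -32), (87.5, 23), (112.5, 40), (123.5, -38), (124.5, -22)]
w2 300 [(71.5, -49), (72.5, -33), (77.5, 33), (78.5, 71), (79.5, 33), (84.5, -24), (85.5, -37), (86.5, -26), (93.5, 23), (95.5, -21), (97.5, 27), (99.5, -21), (101.5, 21), (103.5, -30), (105.5, 30), (107.5, -29), (112.5, 21), (113.5, 25), (124.5, -37), (131.5, 35), (134.5, -24)]
w2 312 [(71.5, -24), (72.5, -54), (78.5, 45), (79.5, 51), (80.5, 25), (85.5, -21), (86.5, -42), (87.5, -25), (104.5, 24), (113.5, 28), (115.5, 18), (124.5, -24), (125.5, -28), (131.5, 37), (138.5, -27)]
w2 320 [(72.5, -30), (73.5, -51), (78.5, 38), (79.5, 61), (85.5, -20), (86.5, -30), (87.5, -33), (99.5, 21), (114.5, 37), (125.5, -35), (126.5, -26), (140.5, -22), (141.5, -26)]
w2 325 [(72.5, -21), (73.5, -57), (74.5, -19), (79.5, 45), (80.5, 42), (81.5, 20), (86.5, -26), (87.5, -38), (88.5, -25), (100.5, 27), (114.5, 39), (125.5, -30), (126.5, -29), (133.5, 20), (140.5, -19), (141.5, -28)]
w15 296 [(64.5, 19), (65.5, 21), (76.5, -44), (77.5, -56), (82.5, 22), (83.5, 85), (84.5, 44), (86.5, -21), (87.5, -22), (90.5, -24), (91.5, -38), (93.5, 31), (111.5, 29), (112.5, 19), (122.5, -25), (123.5, -35), (129.5, 38)]
w15 308 [(83.5, 37), (84.5, 73), (85.5, 36), (91.5, -25), (92.5, -38), (103.5, 23), (105.5, -32), (111.5, 41), (112.5, 34), (123.5, -42), (124.5, -20), (131.5, 31)]
w15 318 [(84.5, 67), (85.5, 42), (86.5, 20), (89.5, -20), (92.5, -25), (93.5, -27), (109.5, 19), (113.5, 31), (124.5, -42), (125.5, -19), (131.5, 43)]
w15 330 [(84.5, 24), (85.5, 82), (86.5, 29), (91.5, -24), (92.5, -23), (93.5, -33), (106.5, 33), (114.5, 31), (123.5, -20), (124.5, -20), (125.5, -33), (126.5, -19), (131.5, 33)]
w2 jaw [70.3, 57.3] pad [108.6, 101.9, 94.8]
w15 jaw [148.9, 135.7] pad [179.9, 173.8, 165.3]
```

The spring is compressed about 6.5 mm (31.5 mm against 38.1 mm at rest), which is about 16 N. The rubber face is at 180 mm and the jaw at 142 mm, both as expected with the bottle home. Now I check the crank's seat with the other cameras.

```bash
python3 -c "
from circ import *
s=imaging.snapshot('scene'); im=s['img'].copy(); 
k=7;u0,v0,u1,v1=235,150,335,235
c=cv2.resize(im[v0:v1,u0:u1],None,fx=k,fy=k,interpolation=cv2.INTER_CUBIC)
# model overlay, shifted by scene-camera bias: fit hub with centre
for cz,col in((.083,(0,255,0)),(.0865,(255,0,0))):
  C0=np.array([.5027,.0095]); a=np.radians(-97); M=np.array([[np.cos(a),-np.sin(a)],[np.sin(a),np.cos(a)]])
  f=lambda x,y,z:(((proj(s,[*(C0+M@[x,y]),z])-[u0,v0]+.5)*k-.5)*8).astype(int)
  for z in (cz,cz+.031): cv2.polylines(c,[np.array([f(x*.014,y*.014,z) for x,y in((1,1),(-1,1),(-1,-1),(1,-1))])],True,col,1,cv2.LINE_AA,3)
  cv2.polylines(c,[np.array([f(.06,0,cz+.032),f(.06,0,cz+.068)])],False,col,1,cv2.LINE_AA,3)
cv2.imwrite('pics/s15.png',c[:,:,::-1])
crop(im,u0,v0,u1,v1,7,'s15r.png')
"
```

```text
(no output)
```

View pics/s15.png

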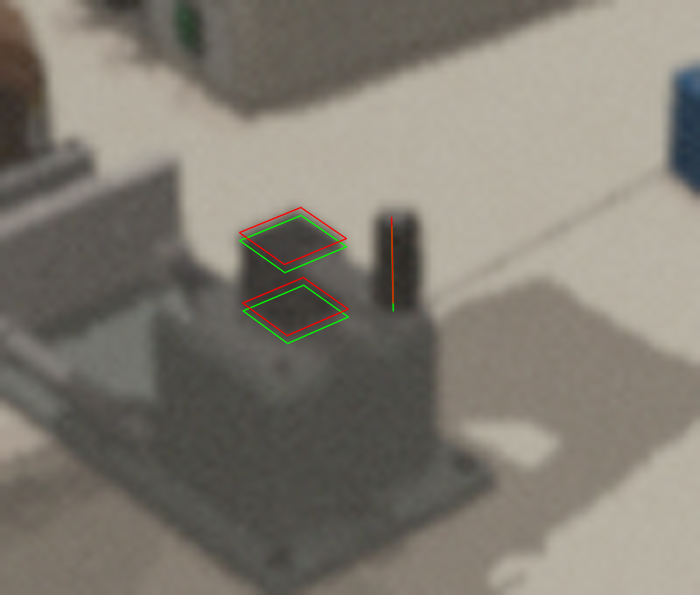

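View pics/s15r.png

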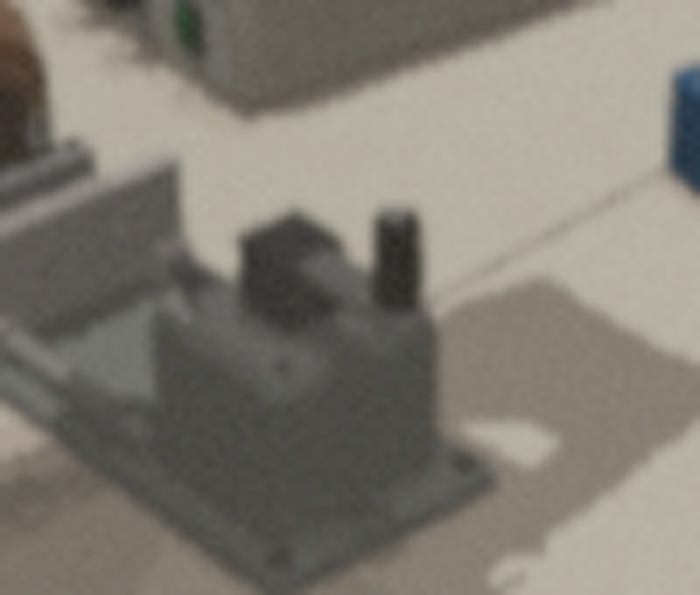

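The crank stands upright and matches the seated overlay. I'll confirm by touching the hub top lightly with closed fingers; seated, contact should come at TCP z about 0.125.

Request:
move_arm(targets=[{"gripper": 0.3, "travel": [-0.4, -0.04, 0], "rot": [0, 0, 0]}, {"gripper": 0, "travel": [-0.8, -0.08, 0.2], "rot": [0, 0, 0]}, {"gripper": 0, "travel": [-0.8, -0.08, 0.3], "rot": [0, 0, 0]}, {"gripper": 0, "travel": [-0.8, -0.08, 0.5], "rot": [0, 0, 0]}, {"gripper": 0, "travel": [-0.38, 0, 0.6], "rot": [0, 0, 0]}, {"gripper": 0, "travel": [0, 0, 0.6], "rot": [0, 0, 0]}, {"gripper": 0, "travel": [0, 0, 0.6], "rot": [0, 0, 0]}, {"gripper": 0, "travel": [0, 0, 0.4], "rot": [0, 0, 0]}, {"gripper": 0, "travel": [0, 0, 0], "rot": [0, 0, 0]}, {"gripper": 0, "travel": [0, 0, 0], "rot": [0, 0, 0]}, {"gripper": 0, "travel": [0, 0, 0], "rot": [0, 0, 0]}])

```text
t: 29.17
tcp_pos: [0.5079, 0.0154, 0.1435]
tool_rot: [0.707, 0.707, 0.0, 0.0]
force: [-0.5, 0.3, -0.2]
finger_gap: 0.001
```

```bash
python3 -c "
from circ import *
st=report()
s=imaging.snapshot('wrist'); cv2.imwrite('pics/w16.png',s['img'][:,:,::-1])
"
```

```text
t 29.17 tcp [0.5079 0.0154 0.1435] yaw 89.99 phi 34.4 r 0.96 F [-0.5  0.3 -0.2] Frad(out) -0.2 Ftan(cw) -0.6 M [ 0.02 -0.01  0.01] gap 0.001
```

View pics/w16.png

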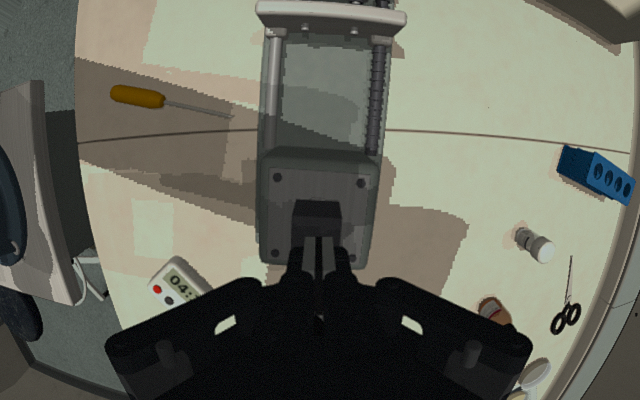

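The closed fingers stand over the hub, which spans (293–341, 200–250), and everything else looks in place. Descending gently.

Request:
move_arm(targets=[{"gripper": 0, "travel": [0, 0, 0.12], "rot": [0, 0, 0]}, {"gripper": 0, "travel": [0, 0, 0.12], "rot": [0, 0, 0]}, {"gripper": 0, "travel": [0, 0, 0.12], "rot": [0, 0, 0]}, {"gripper": 0, "travel": [0, 0, 0.12], "rot": [0, 0, 0]}, {"gripper": 0, "travel": [0, 0, 0.04], "rot": [0, 0, 0]}, {"gripper": 0, "travel": [0, 0, 0.04], "rot": [0, 0, 0]}, {"gripper": 0, "travel": [0, 0, 0.04], "rot": [0, 0, 0]}, {"gripper": 0, "travel": [0, 0, 0.04], "rot": [0, 0, 0]}, {"gripper": 0, "travel": [0, 0, 0.04], "rot": [0, 0, 0]}, {"gripper": 0, "travel": [0, 0, 0], "rot": [0, 0, 0]}, {"gripper": 0, "travel": [0, 0, 0], "rot": [0, 0, 0]}])

```text
t: 30.13
tcp_pos: [0.5074, 0.0157, 0.1259]
tool_rot: [0.707, 0.707, -0.0, -0.0]
force: [0.3, 0.8, -0.1]
finger_gap: 0.0
```

```bash
python3 -c "
from circ import *
st=report()
"
```

```text
t 30.13 tcp [0.5074 0.0157 0.1259] yaw 89.98 phi 69.1 r 0.85 F [ 0.3  0.8 -0.1] Frad(out) 0.9 Ftan(cw) -0.0 M [ 0.05  0.02 -0.02] gap 0.0
```

Request:
move_arm(targets=[{"gripper": 0, "travel": [0, 0, 0.04], "rot": [0, 0, 0]}, {"gripper": 0, "travel": [0, 0, 0.03], "rot": [0, 0, 0]}, {"gripper": 0, "travel": [0, 0, 0], "rot": [0, 0, 0]}])

```text
t: 30.38
tcp_pos: [0.5078, 0.0159, 0.1252]
tool_rot: [0.707, 0.707, 0.0, 0.0]
force: [-1.5, 0.8, 7.5]
finger_gap: -0.003
```

Request:
move_arm(targets=[{"gripper": 0, "travel": [0, 0, -0.2], "rot": [0, 0, 0]}, {"gripper": 0, "travel": [0, 0, -0.6], "rot": [0, 0, 0]}, {"gripper": 0, "travel": [0, 0, -0.9], "rot": [0, 0, 0]}, {"gripper": 0, "travel": [0, 0, -0.9], "rot": [0, 0, 0]}, {"gripper": 0, "travel": [0, 0, -0.9], "rot": [0, 0, 0]}, {"gripper": 0, "travel": [0, 0, -0.6], "rot": [0, 0, 0]}, {"gripper": 0, "travel": [0, 0, 0], "rot": [0, 0, 0]}, {"gripper": 0, "travel": [0, 0, 0], "rot": [0, 0, 0]}, {"gripper": 0, "travel": [0, 0, 0], "rot": [0, 0, 0]}, {"gripper": 0, "travel": [0, 0, 0], "rot": [0, 0, 0]}])

```text
t: 31.22
tcp_pos: [0.5065, 0.0159, 0.2255]
tool_rot: [0.707, 0.707, -0.001, -0.001]
force: [-0.6, -0.0, 0.1]
finger_gap: 0.001
```

```bash
python3 -c "
from circ import *
st=report()
s=imaging.snapshot('wrist'); cv2.imwrite('pics/w17.png',s['img'][:,:,::-1])
"
```

```text
t 31.22 tcp [0.5065 0.0159 0.2255] yaw 89.98 phi 123.7 r 1.14 F [-0.6 -0.   0.1] Frad(out) 0.4 Ftan(cw) -0.5 M [-0.06 -0.03 -0.06] gap 0.001
```

View pics/w17.png

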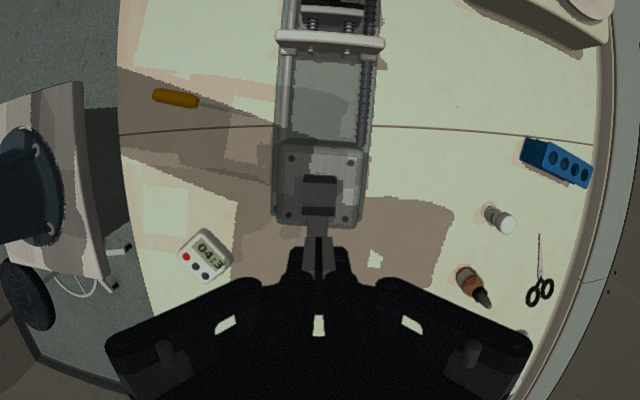

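The touch came at TCP z 0.1252 with 7.5 N, so the hub is home at about 0.083 m. The arm is now clear; the last view shows the hub at (320,195) on the housing and the bystanders in place. Handing in.

```bash
python3 -c "
from station import sign_off
print(sign_off())"
```

```text
the job is handed in; nothing more can be done
None
```

I fitted the crank fully home on the spindle and wound it about 800° clockwise by its handle, at roughly 6 N tangential. That pressed the bottle into the V. I then let go and handed the job in at about 31 s of the 72 s; no verdict was reported.

**Last checks**
- **Clamping:** the wrist camera shows the pad sprung back about 6.5 mm, which is roughly 16 N. The pad face is at 180 mm and the jaw at 142 mm, both where they should be with the bottle home in the V.
- **Crank seat:** a light 7.5 N touch on the hub top put its underside at about 83 mm, so it is fully home. The crank stands upright.
- **Surroundings:** the gripper was clear of everything before hand-in. The bystanders in the last view looked undisturbed; the beaker and tweezers were not clearly in view.

**Checks that disagreed or were unclear**
- **Jaw travel:** mid-winding, the wrist-camera estimates were 3 to 5 mm short of what the crank angle implied. The scene camera and the final wrist view agreed with the angle.
- **Camera offset:** the scene camera placed things about 5 mm off from the wrist camera, so I relied on the wrist camera and touch.
- **Winding force:** it showed no clear rise at the end. The expected rise (about 1.5 N) is not far above the scatter in the readings, so the clamping force comes from the spring compression alone.

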